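Push the mini computer home in its desk bracket and close the retaining arm

ROBOT

A 6-joint arm with a two-finger parallel gripper is mounted at the origin on the work surface. World frame = base frame: x ahead of the robot, y to its left, z up, the work surface at z = 0. Lengths are in m, angles in rad, forces in N, time in s.
With the tool pointing down it reaches from about 0.375 to 0.9 m from the base axis. Payload 3.1 kg.
Tool frame: the origin (TCP) lies midway between the tips of the shut fingers; the grasp point (between the pads) lies 19 mm behind it (manip.grasp_offset is the distance from the TCP to the grasp point, in m); z points along the fingers, y is the line along which they close (so a half turn about z gives the same grasp; the last joint's range is limited). The gripper opens to 85 mm and grips with 20 to 120 N. Pads are 22 mm wide; open, the fingers measure 114 mm over their backs; the gripper's body (76 mm by 85 mm) begins 54 mm behind the grasp point. The pads swing forward as they close: fully open they stand 13 mm farther back than shut.
Start: joints at [0.982, 0.527, 1.433, -0, 1.181, -0.178], TCP at [0.25, 0.573, 0.21] pointing down, gripper open.
Joint ranges: [-3.08, 3.08], [-0.75, 2.2], [0.22, 2.44], [-1.43, 4.57], [0, 2.65], [-2.85, 2.85]. Speed limits (rad/s): [2.79, 2.79, 3.14, 3.14, 3.14, 3.14].

INTERFACE

Orientations are given as a unit quaternion [x, y, z, w].
In Python, from station import sensors, cams, order, manip gives the robot as it stands.
- The arm moves only by the tool move_arm, never from a script. Its argument "targets" is a list of rows, each an object of numbers: "dx", "dy", "dz": the shift along the world's x, y, z normalised to -1 to 1, where 1 is 25 mm; "rx", "ry", "rz": the turn, a rotation vector about the world's x, y, z normalised to -1 to 1, where 1 is 30 degrees. A call has exactly 10 rows; each row shifts and turns the commanded pose from where the row before left it; what a row does not reach is not made up. A row lasts 1/8 s, in which the tool goes at most 62.5 mm and 10.7 degrees, less where a joint would pass 70% of its speed; a pose out of reach is approached as far as the arm can. A call with a number of a shift or a turn outside -1 to 1 is refused whole. A call with a gripper value outside its range is refused whole. "claw" is the opening in per cent of the stroke, from 0 (shut) to 100 (fully open), set as the call begins (left out, the last holds). The fingers move at their own pace and stop on an object; "newtons" is the grip in N (left out, the last holds). Time passes only in rows, so rows that do not move let the fingers close, or fill a call up. It gives the time, the measured TCP pose, the force, the opening and the grip force at its end, in the units of the state.
- sensors.sense(): the state, without advancing time (a new reading comes with each control period).
- cams.snapshot(name): name is "scene" or "top" or "wrist"; returns the picture (420x560x3 uint8, red, green, blue); there is no depth.
- cams.camera_model(name): a dict with "fx", "fy", "cx", "cy" (pixels), "distortion" ([k1, k2, p1, p2, k3] as OpenCV has them; the pictures are not rectified), "extrinsics" (4x4, takes a point from world to camera coordinates). Camera axes: x right, y down, z forward; pixel columns grow to the right and rows downward; lengths in m; the calibration is good to about 2 mm. A picture is of the moment at which its call begins: read the wrist's pose just before it. camera_model takes no time and is no camera call; for the wrist camera it gives the pose at the moment of the call.
- order.sign_off(): hands the job in; it is judged then, once.
The state is a dict: "t": time; "q": joint angles; "qd": joint speeds; "tau": joint torques, N m; "tcp_pos": TCP position; "tool_rot": TCP orientation; "force": force on the tool from outside, world axes, zero at the start; "ft_torque": the same for the moment, N m; "finger_gap": opening from 0.0 (shut) to 1.0 (fully open); "gripper_force": force on a finger pad.
Only numpy, scipy, OpenCV 4.12 (cv2) and the standard library are available. Lean on these libraries where they do the work, as an engineer would, in place of code of your own. Each camera call takes 0.05 s, during which the arm holds its last target. There are 200 camera calls.

TASK

Push the little black computer along the desk, square into the open mouth of its U-shaped steel bracket, until it rests against the bracket's back plate; then push the bracket's swing arm by its upright post all the way round until it is fully shut behind the computer. The computer must only slide, never be lifted or tipped, and the other things on the desk stay where they are.

Things in the scene. Friction and masses are not known exactly. Their poses are not given: they have to be found in the camera images.
- computer: Mini computer, a flat square box 112 x 112 mm and 40 mm high with upright corners rounded to 10 mm, smooth black plastic with a slotted grey top, 0.4 to 0.75 kg, loose on the desk, sliding easily. Origin: centre of its underside. x points from the side with the small metal ports to the plain opposite side, which goes into the bracket first; z up.
- bracket: Dark steel U bracket fixed to the desk, without a floor: the computer slides on the desk between its side walls (26 mm high, inner faces at y = +-59 mm, 3 mm play each side). Origin: on the desk, where the computer's origin lies when home. x points from the open mouth to the back plate (34 mm high, inner face at x = +56 mm), y to the side with the swing arm, z up.
- mouth (a point): Point on the desk in the middle of the bracket's open mouth, at bracket x = -73, y = 0 mm. The side walls are parallel from the back plate to bracket x = -35 mm; from there to the mouth they flare outward into a funnel, about 148 mm wide inside at the mouth.
- retainer (a joint): Angle in rad of the swing arm about its upright pivot. 0 = fully shut, at its limit: it points to bracket -y, 3 mm behind the home computer. It grows as it opens: at pi/2 it points straight out of the mouth (bracket -x); at most 2.8. It shuts anticlockwise seen from above, round outside the mouth. It starts at 2.1 to 2.6, is stiff (about 1 N at the post) and stays where left.
- retainer_post (a point): Top centre of the upright round steel post near the free end of the swing arm, 67 mm above the desk; post 12 mm in diameter, standing free from 38 to 67 mm above the desk, 72 mm from the pivot axis. The arm under it is a steel bar 10 mm wide, 78 mm long, from 27 to 38 mm above the desk.
- retainer_pivot (a point): Top centre of the swing arm's pivot hub (18 mm in diameter, top 38 mm above the desk), at bracket x = -64 mm, y = +86 mm.
- mouse: Black computer mouse, 100 x 56 x 31 mm, loose; origin at the centre of its underside. Leave alone.
- screwdriver: Screwdriver about 180 mm long, lying loose along its x axis; origin under its middle. Leave alone.
- sprayer: Trigger spray bottle, 60 mm in diameter, 155 mm tall, standing; origin at the centre of its underside. Leave alone.
- notepad: Yellow pad of sticky notes, 76 x 76 x 22 mm, loose; origin at the centre of its underside. Leave alone.
Not all that is in view belongs to the job. Of the things like the bracket, leave any that is turquoise; of the rest the smaller one is meant.

How it is judged:
By the outcome, as a careful person would: the job done as asked, in the order asked, and still so for the second after the job is handed in, with the robot touching nothing.
It also fails if it takes over 72 s, if anything falls off the work surface, if the arm or the gripper's body presses on something with over 40 N, if the wrist force passes 120 N, or if a joint passes its speed limit or range.

## Working session

There is one attempt and no reset: what is moved stays moved. The work goes in short steps, Python scripts to look and compute and a tool call to move; the robot and the scene stay as the last step left them, time stands still between calls to the robot, and variables do not carry over. Pictures are saved under pics/ and viewed, at most 10 in all, crops included, and the job is handed in when it is done.

Besides the shell and the picture viewer there is one more tool, called after "Emit:" by a JSON object that holds its "api" and its "payload", one argument or row to a line. move_arm: Moves the arm, as the interface text tells. Scaled input: -1 to 1 covers 25 mm each way for a shift and 30 degrees each way for a turn. Its arguments: {"type":"object","properties":{"targets":{"type":"array"},"claw":{"type":"number"},"newtons":{"type":"number"}},"required":["targets"]}

```bash
mkdir -p pics; cat > h.py <<'E'
import numpy as np, cv2
from station import sensors, cams, order, manip
def snap(n,f):
    im=cams.snapshot(n); cv2.imwrite(f'pics/{f}.png',im[:,:,::-1]); return im
def ray(n,uv,z,m=None):
    m=m or cams.camera_model(n)
    K=np.array([[m['fx'],0,m['cx']],[0,m['fy'],m['cy']],[0,0,1]])
    E=np.array(m['extrinsics']); R,t=E[:3,:3],E[:3,3]
    p=cv2.undistortPoints(np.array(uv,float).reshape(-1,1,2),K,np.array(m['distortion'],float)).reshape(-1,2)
    d=np.c_[p,np.ones(len(p))]@R; c=-R.T@t
    s=(np.broadcast_to(z,len(p))-c[2])/d[:,2]
    return c+s[:,None]*d
E
python3 - <<'E'
from h import *
a=snap('top','top1'); b=snap('scene','scene1')
print(ray('top',[[0,0],[559,0],[559,419],[0,419],[280,210]],0).round(3)); print(sensors.sense()['t'])
for n in('top','scene'):
    E=np.array(cams.camera_model(n)['extrinsics']);print((-E[:3,:3].T@E[:3,3]).round(3))
E
```

```text
[[ 1.479  1.151  0.   ]
 [ 1.474 -1.024  0.   ]
 [-0.08  -0.926  0.   ]
 [-0.094  1.042  0.   ]
 [ 0.654  0.054  0.   ]]
0.1
[0.454 0.054 1.755]
[1.244 0.981 0.753]
```

View pics/top1.png

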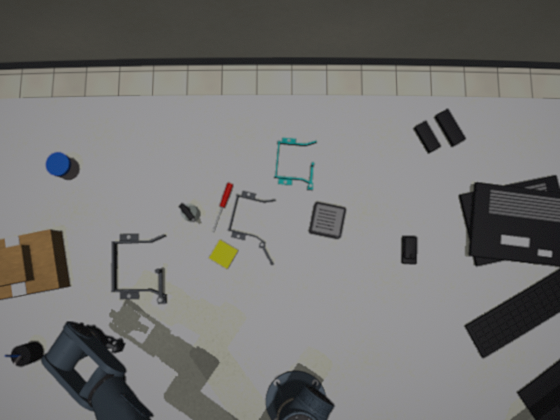

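View pics/scene1.png

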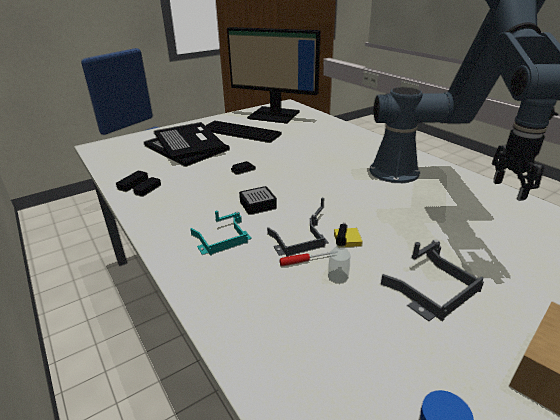

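The top view shows the small dark bracket at about (250,215). Its mouth faces right (world -y), the pivot is near (263,240) and the post near (272,262). The computer is at (327,220), the turquoise bracket at (295,165), and the notepad (223,254), screwdriver (223,205) and sprayer (190,212) lie behind the bracket.

```bash
python3 - <<'E'
from h import *
a=cv2.imread('pics/top1.png')
c=a[180:280,205:355]; c=cv2.resize(c,None,fx=5.3,fy=5.3,interpolation=cv2.INTER_CUBIC)
cv2.imwrite('pics/crop1.png',c)
g=cv2.cvtColor(a,cv2.COLOR_BGR2GRAY)
m=(g<130).astype(np.uint8)
m[:, :300]=0; m[:190]=0; m[250:]=0; m[:,360:]=0
cs,_=cv2.findContours(m,cv2.RETR_EXTERNAL,cv2.CHAIN_APPROX_NONE)
k=max(cs,key=cv2.contourArea).reshape(-1,2)
for z in(0.04,0.02):
    w=ray('top',k,z)[:,:2]; print(z,cv2.minAreaRect((w*1000).astype(np.float32)))
E
```

```text
0.04 ((615.8097534179688, -106.91585540771484), (117.76740264892578, 118.5485610961914), 78.5385513305664)
0.02 ((617.6991577148438, -108.78710174560547), (119.1410140991211, 119.93128204345703), 78.53858184814453)
```

View pics/crop1.png

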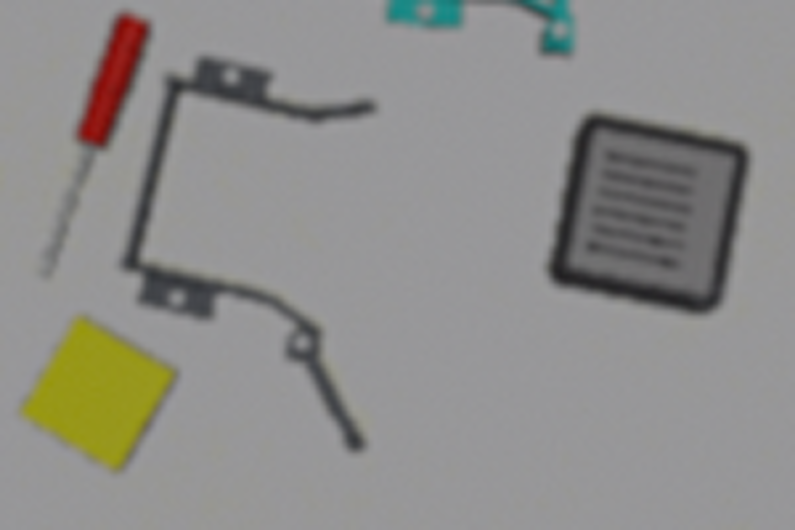

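The crop shows the back plate running from (172,85) to (132,264), the pivot hub at (303,343), the post at (357,443), and the computer's outline nearly parallel to the bracket.

```bash
python3 - <<'E'
from h import *
px=np.array([[172,85],[132,264],[303,343],[357,443],[372,106],[320,117]])
uv=np.array([205,180])+(px+.5)/5.3-.5
w=ray('top',uv,np.array([.034,.034,.038,.067,.026,.026]))
print(w.round(4))
v=w[1]-w[0]; print('len',np.hypot(*v[:2]), 'yb ang',np.degrees(np.arctan2(v[1],v[0])))
th=np.arctan2(v[1],v[0])-np.pi/2
x=np.array([np.cos(th),np.sin(th)]);y=np.array([-x[1],x[0]])
o=(w[0]+w[1])[:2]/2-.0575*x
o2=w[2,:2]+.064*x-.086*y
print('th',np.degrees(th),o,o2,'post rad',np.linalg.norm(w[3]-w[2]))
for p in w: d=p[:2]-o; print((d@x).round(4),(d@y).round(4))
for c in([.616,-.1069],): d=np.array(c)-o; print('comp',d@x,d@y)
s=sensors.sense(); print(s['tool_rot'],s['tcp_pos'])
from scipy.spatial.transform import Rotation as R
print(R.from_quat(s['tool_rot']).as_matrix().round(3))
m=cams.camera_model('wrist');E=np.array(m['extrinsics']);print(E.round(3),-E[:3,:3].T@E[:3,3],m['fx'])
b=cv2.imread('pics/scene1.png')[180:260,190:340]; cv2.imwrite('pics/crop2.png',cv2.resize(b,None,fx=5.3,fy=5.3,interpolation=cv2.INTER_CUBIC))
E
```

```text
[[0.6995 0.2021 0.034 ]
 [0.5826 0.2266 0.034 ]
 [0.5319 0.1155 0.038 ]
 [0.4678 0.08   0.067 ]
 [0.6871 0.0719 0.026 ]
 [0.6798 0.1058 0.026 ]]
len 0.11944908159477942 yb ang 168.17781479983853
th 78.17781479983852 [0.62929868 0.15805833] [0.6291697  0.16047712] post rad 0.07873913375134205
0.0575 -0.0597
0.0575 0.0597
-0.0617 0.0866
-0.1095 0.1421
-0.0725 -0.0743
-0.0408 -0.0601
comp -0.26206264205320456 -0.04126676169142137
[ 2.03939072e-01  9.78983055e-01 -9.40922058e-04 -3.84865987e-04] [0.24914292 0.57241464 0.20931454]
[[-0.917  0.399 -0.001]
 [ 0.399  0.917 -0.002]
 [ 0.    -0.002 -1.   ]]
[[ 0.398  0.917 -0.001 -0.624]
 [ 0.884 -0.383  0.269 -0.036]
 [ 0.246 -0.109 -0.963  0.377]
 [ 0.     0.     0.     1.   ]] [0.18739597 0.59989992 0.37161691] 311.0209209140716
```

View pics/crop2.png

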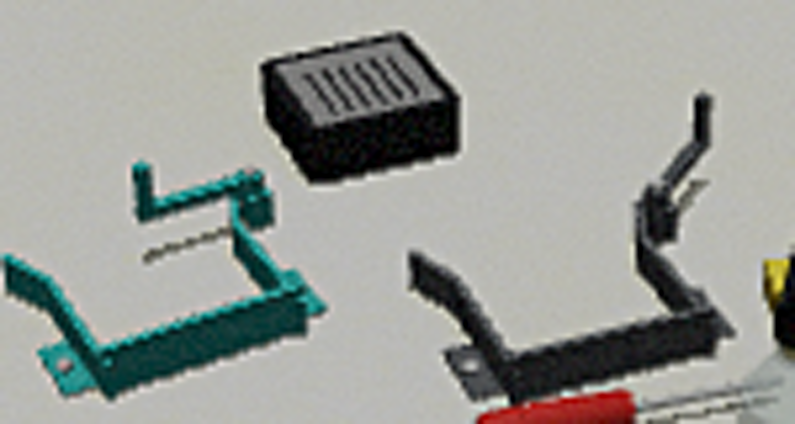

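The scene crop shows a plain computer face towards the bracket, with no ports on either visible side. I'll move over the area and check with the wrist camera.

Emit:
{"api": "move_arm", "payload": {
  "targets": [
    {"dx": 0.35, "dy": -0.85, "rz": 0.04},
    {"dx": 0.35, "dy": -0.85, "rz": 0.04},
    {"dx": 0.35, "dy": -0.85, "rz": 0.04},
    {"dx": 0.35, "dy": -0.85, "rz": 0.04},
    {"dx": 0.35, "dy": -0.85, "rz": 0.04},
    {"dx": 0.35, "dy": -0.85, "rz": 0.04},
    {"dx": 0.35, "dy": -0.85, "rz": 0.04},
    {"dx": 0.35, "dy": -0.85, "rz": 0.04},
    {"dx": 0.35, "dy": -0.85, "rz": 0.04},
    {"dx": 0.35, "dy": -0.85, "rz": 0.03}
  ],
  "claw": 50
}}

```text
schema error: expected keys dx, dy, dz, rx, ry, rz
```

Emit:
{"api": "move_arm", "payload": {
  "targets": [
    {"dx": 0.35, "dy": -0.85},
    {"dx": 0.35, "dy": -0.85},
    {"dx": 0.35, "dy": -0.85},
    {"dx": 0.35, "dy": -0.85},
    {"dx": 0.35, "dy": -0.85},
    {"dx": 0.35, "dy": -0.85},
    {"dx": 0.35, "dy": -0.85},
    {"dx": 0.35, "dy": -0.85},
    {"dx": 0.35, "dy": -0.85},
    {"dx": 0.35, "dy": -0.85}
  ]
}}

```text
schema error: expected keys dx, dy, dz, rx, ry, rz
```

Emit:
{"api": "move_arm", "payload": {
  "targets": [
    {"dx": 0.35, "dy": -0.85},
    {"dx": 0.35, "dy": -0.85},
    {"dx": 0.35, "dy": -0.85},
    {"dx": 0.35, "dy": -0.85},
    {"dx": 0.35, "dy": -0.85},
    {"dx": 0.35, "dy": -0.85},
    {"dx": 0.35, "dy": -0.85},
    {"dx": 0.35, "dy": -0.85},
    {"dx": 0.35, "dy": -0.85},
    {"dx": 0.35, "dy": -0.85}
  ]
}}

```text
schema error: expected keys dx, dy, dz, rx, ry, rz
```

Emit:
{"api": "move_arm", "payload": {
  "targets": [
    {"dx": 0.35, "dy": -0.85},
    {"dx": 0.35, "dy": -0.85},
    {"dx": 0.35, "dy": -0.85},
    {"dx": 0.35, "dy": -0.85},
    {"dx": 0.35, "dy": -0.85},
    {"dx": 0.35, "dy": -0.85},
    {"dx": 0.35, "dy": -0.85},
    {"dx": 0.35, "dy": -0.85},
    {"dx": 0.35, "dy": -0.5},
    {}
  ]
}}

```text
schema error: expected keys dx, dy, dz, rx, ry, rz
```

```bash
python3 - <<'E'
from h import *
s=sensors.sense(); m=cams.camera_model('wrist'); snap('wrist','w1'); print(s['t'],s['tcp_pos'],s['tool_rot'])
import pickle; pickle.dump(m,open('m1.pkl','wb'))
E
```

```text
0.1 [0.24914292 0.57241464 0.20931454] [ 2.03939072e-01  9.78983055e-01 -9.40922058e-04 -3.84865987e-04]
```

View pics/w1.png

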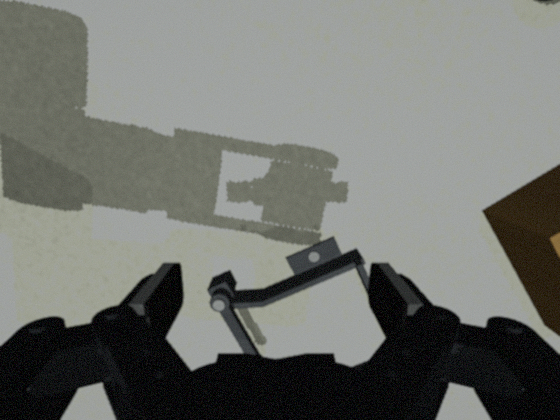

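The wrist view shows only the larger bracket (post near (220,300)). The moves were refused because every row needs all six keys, so nothing moved.

Emit:
{"api": "move_arm", "payload": {
  "targets": [
    {"dx": 0.5, "dy": -0.82, "dz": 0, "rx": 0, "ry": 0, "rz": 0.04},
    {"dx": 0.5, "dy": -0.82, "dz": 0, "rx": 0, "ry": 0, "rz": 0.04},
    {"dx": 0.5, "dy": -0.82, "dz": 0, "rx": 0, "ry": 0, "rz": 0.04},
    {"dx": 0.5, "dy": -0.82, "dz": 0, "rx": 0, "ry": 0, "rz": 0.04},
    {"dx": 0.5, "dy": -0.82, "dz": 0, "rx": 0, "ry": 0, "rz": 0.04},
    {"dx": 0.5, "dy": -0.82, "dz": 0, "rx": 0, "ry": 0, "rz": 0.04},
    {"dx": 0.5, "dy": -0.82, "dz": 0, "rx": 0, "ry": 0, "rz": 0.04},
    {"dx": 0.5, "dy": -0.82, "dz": 0, "rx": 0, "ry": 0, "rz": 0.04},
    {"dx": 0.5, "dy": -0.82, "dz": 0, "rx": 0, "ry": 0, "rz": 0.04},
    {"dx": 0.5, "dy": -0.82, "dz": 0, "rx": 0, "ry": 0, "rz": 0.03}
  ],
  "claw": 50
}}

```text
t: 1.4
tcp_pos: [0.3747, 0.3672, 0.21]
tool_rot: [0.103, 0.995, -0.0, -0.0]
force: [0.2, -0.2, -0.4]
finger_gap: 0.498
gripper_force: 0.0
```

Emit:
{"api": "move_arm", "payload": {
  "targets": [
    {"dx": 0.5, "dy": -0.82, "dz": 0, "rx": 0, "ry": 0, "rz": 0},
    {"dx": 0.5, "dy": -0.82, "dz": 0, "rx": 0, "ry": 0, "rz": 0},
    {"dx": 0.5, "dy": -0.82, "dz": 0, "rx": 0, "ry": 0, "rz": 0},
    {"dx": 0.5, "dy": -0.82, "dz": 0, "rx": 0, "ry": 0, "rz": 0},
    {"dx": 0.5, "dy": -0.82, "dz": 0, "rx": 0, "ry": 0, "rz": 0},
    {"dx": 0.5, "dy": -0.82, "dz": 0, "rx": 0, "ry": 0, "rz": 0},
    {"dx": 0.5, "dy": -0.82, "dz": 0, "rx": 0, "ry": 0, "rz": 0},
    {"dx": 0.5, "dy": -0.82, "dz": 0, "rx": 0, "ry": 0, "rz": 0},
    {"dx": 0.5, "dy": -0.82, "dz": 0, "rx": 0, "ry": 0, "rz": 0},
    {"dx": 0.5, "dy": -0.82, "dz": 0, "rx": 0, "ry": 0, "rz": 0}
  ]
}}

```text
t: 2.65
tcp_pos: [0.4997, 0.1623, 0.21]
tool_rot: [0.103, 0.995, -0.0, -0.0]
force: [-0.0, -0.7, 0.0]
finger_gap: 0.5
gripper_force: 0.0
```

Emit:
{"api": "move_arm", "payload": {
  "targets": [
    {"dx": 0.5, "dy": -0.82, "dz": 0, "rx": 0, "ry": 0, "rz": 0},
    {"dx": 0.5, "dy": -0.82, "dz": 0, "rx": 0, "ry": 0, "rz": 0},
    {"dx": 0.5, "dy": -0.82, "dz": 0, "rx": 0, "ry": 0, "rz": 0},
    {"dx": 0.5, "dy": -0.82, "dz": 0, "rx": 0, "ry": 0, "rz": 0},
    {"dx": 0.5, "dy": -0.82, "dz": 0, "rx": 0, "ry": 0, "rz": 0},
    {"dx": 0.5, "dy": -0.82, "dz": 0, "rx": 0, "ry": 0, "rz": 0},
    {"dx": 0.5, "dy": -0.82, "dz": 0, "rx": 0, "ry": 0, "rz": 0},
    {"dx": 0.5, "dy": -0.82, "dz": 0, "rx": 0, "ry": 0, "rz": 0},
    {"dx": 0.5, "dy": -0.82, "dz": 0, "rx": 0, "ry": 0, "rz": 0},
    {"dx": 0.5, "dy": -0.82, "dz": 0, "rx": 0, "ry": 0, "rz": 0}
  ]
}}

```text
t: 3.9
tcp_pos: [0.6254, -0.0434, 0.2102]
tool_rot: [0.103, 0.995, 0.0, 0.0]
force: [0.3, -0.3, -0.2]
finger_gap: 0.499
gripper_force: 0.0
```

Emit:
{"api": "move_arm", "payload": {
  "targets": [
    {"dx": 0.5, "dy": -0.82, "dz": 0, "rx": 0, "ry": 0, "rz": 0},
    {"dx": 0.5, "dy": -0.82, "dz": 0, "rx": 0, "ry": 0, "rz": 0},
    {"dx": 0.5, "dy": -0.82, "dz": 0, "rx": 0, "ry": 0, "rz": 0},
    {"dx": 0.5, "dy": -0.82, "dz": 0, "rx": 0, "ry": 0, "rz": 0},
    {"dx": 0.5, "dy": -0.82, "dz": 0, "rx": 0, "ry": 0, "rz": 0},
    {"dx": 0.5, "dy": -0.82, "dz": 0, "rx": 0, "ry": 0, "rz": 0},
    {"dx": 0.5, "dy": -0.82, "dz": 0, "rx": 0, "ry": 0, "rz": 0},
    {"dx": 0.5, "dy": -0.82, "dz": 0, "rx": 0, "ry": 0, "rz": 0},
    {"dx": 0.5, "dy": -0.82, "dz": 0, "rx": 0, "ry": 0, "rz": 0},
    {"dx": 0, "dy": 0, "dz": 0, "rx": 0, "ry": 0, "rz": 0}
  ]
}}

```text
t: 5.15
tcp_pos: [0.7374, -0.2288, 0.2094]
tool_rot: [0.104, 0.995, -0.0, 0.0]
force: [-0.5, 0.7, -0.3]
finger_gap: 0.495
gripper_force: 0.0
```

```bash
python3 - <<'E'
from h import *
import pickle
s=sensors.sense(); m=cams.camera_model('wrist'); a=snap('wrist','w2'); print(s['t'],s['tcp_pos'],s['tool_rot'])
pickle.dump(m,open('m2.pkl','wb'))
E
```

```text
5.15 [ 0.73739104 -0.22883267  0.20944377] [ 1.04083158e-01  9.94568587e-01 -1.49202514e-04  6.60421841e-06]
```

View pics/w2.png

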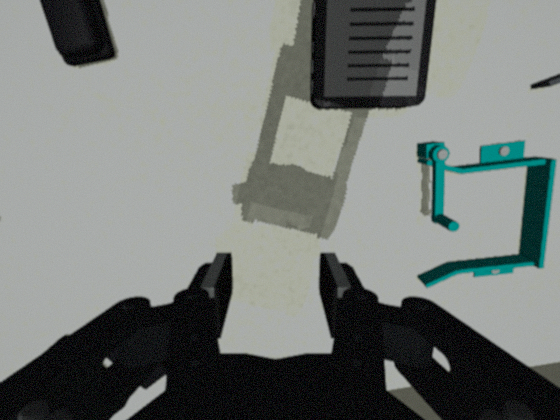

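The wrist view shows the computer at the top (near edge from about (313,107) to (425,104), left face at column 313 with small specks like ports) and turquoise post at (450,226). I'll locate the edges.

```bash
python3 - <<'E'
from h import *
import pickle
m=pickle.load(open('m2.pkl','rb'))
a=cv2.imread('pics/w2.png'); g=cv2.GaussianBlur(cv2.cvtColor(a,cv2.COLOR_BGR2GRAY),(3,3),0)
pts=[]
for u in range(330,412,4):
    col=g[80:130,u].astype(int); pts.append((u,80+np.argmax(np.diff(col))+.5))
w=ray('wrist',pts,0.036,m)[:,:2]
f=cv2.fitLine(w.astype(np.float32),cv2.DIST_HUBER,0,.001,.001).ravel()
print('edge dir',np.degrees(np.arctan2(f[1],f[0])),f[2:])
pr=[]
for v in range(10,95,5):
    row=g[v,400:470].astype(int); pr.append((400+np.argmax(np.diff(row))+.5,v))
w=ray('wrist',pr,0.036,m)[:,:2]; f=cv2.fitLine(w.astype(np.float32),cv2.DIST_HUBER,0,.001,.001).ravel()
print('right edge dir',np.degrees(np.arctan2(f[1],f[0])),f[2:])
print('turq post',ray('wrist',[[450,226]],.067,m))
print(g[40,300:335], g[70,300:335])
E
```

```text
edge dir 79.22691 [ 0.6706537  -0.13144659]
right edge dir -11.386746 [ 0.6329124  -0.05253717]
turq post [[ 0.80520352 -0.05931374  0.067     ]]
[104 104 102 100 100 100 100 101 102  99  85  56  26   9   5   8  14  18
  15  10  13  16  14  13  19  36  53  63  64  63  62  63  63  63  64] [ 99 100 100 101 102 104 104 103 101  93  76  61  51  37  23  18  17  16
  15  15  15  17  16  22  38  55  63  63  62  62  64  65  63  63  64]
```

Emit:
{"api": "move_arm", "payload": {
  "targets": [
    {"dx": 0, "dy": 0.8, "dz": -0.8, "rx": 0, "ry": 0, "rz": 0},
    {"dx": -0.1, "dy": 0.8, "dz": -0.8, "rx": 0, "ry": 0, "rz": 0},
    {"dx": -0.1, "dy": 0.8, "dz": -0.8, "rx": 0, "ry": 0, "rz": 0},
    {"dx": -0.2, "dy": 0.8, "dz": -0.8, "rx": 0, "ry": 0, "rz": 0},
    {"dx": -0.2, "dy": 0.8, "dz": -0.8, "rx": 0, "ry": 0, "rz": 0},
    {"dx": -0.2, "dy": 0, "dz": -0.8, "rx": 0, "ry": 0, "rz": 0},
    {"dx": -0.2, "dy": 0, "dz": -0.8, "rx": 0, "ry": 0, "rz": 0},
    {"dx": -0.2, "dy": 0, "dz": -0.8, "rx": 0, "ry": 0, "rz": 0},
    {"dx": -0.2, "dy": 0, "dz": -0.8, "rx": 0, "ry": 0, "rz": 0},
    {"dx": 0, "dy": 0, "dz": -0.8, "rx": 0, "ry": 0, "rz": 0}
  ]
}}

```text
t: 6.45
tcp_pos: [0.7013, -0.1254, 0.0098]
tool_rot: [0.103, 0.995, 0.0, -0.0]
force: [0.0, -1.2, 0.1]
finger_gap: 0.503
gripper_force: 0.0
```

Emit:
{"api": "move_arm", "payload": {
  "targets": [
    {"dx": -0.2, "dy": 0.04, "dz": 0, "rx": 0, "ry": 0, "rz": 0},
    {"dx": -0.2, "dy": 0.04, "dz": 0, "rx": 0, "ry": 0, "rz": 0},
    {"dx": -0.2, "dy": 0.04, "dz": 0, "rx": 0, "ry": 0, "rz": 0},
    {"dx": -0.2, "dy": 0.04, "dz": 0, "rx": 0, "ry": 0, "rz": 0},
    {"dx": -0.2, "dy": 0.04, "dz": 0, "rx": 0, "ry": 0, "rz": 0},
    {"dx": -0.2, "dy": 0.04, "dz": 0, "rx": 0, "ry": 0, "rz": 0},
    {"dx": -0.2, "dy": 0.04, "dz": 0, "rx": 0, "ry": 0, "rz": 0},
    {"dx": -0.2, "dy": 0.04, "dz": 0, "rx": 0, "ry": 0, "rz": 0},
    {"dx": -0.2, "dy": 0.04, "dz": 0, "rx": 0, "ry": 0, "rz": 0},
    {"dx": 0, "dy": 0, "dz": 0, "rx": 0, "ry": 0, "rz": 0}
  ]
}}

```text
t: 7.7
tcp_pos: [0.6557, -0.1171, 0.0098]
tool_rot: [0.103, 0.995, 0.0, -0.001]
force: [1.3, 0.0, 0.9]
finger_gap: 0.5
gripper_force: 0.2
```

```bash
cat > m.py <<'E'
from h import *
# computer rect from top camera: dark blob near a guess
def comp(im,cx,cy,r=30,thr=95):
    g=cv2.cvtColor(im,cv2.COLOR_RGB2GRAY); m=np.zeros_like(g)
    m[cy-r:cy+r,cx-r:cx+r]=(g[cy-r:cy+r,cx-r:cx+r]<thr)
    return m
E
python3 - <<'E'
from m import *
a=snap('top','top2'); s=sensors.sense(); print(s['tcp_pos'],s['force'],s['t'])
cv2.imwrite('pics/c3.png',cv2.resize(a[175:285,205:355,::-1],None,fx=5.3,fy=5.3,interpolation=cv2.INTER_CUBIC))
E
```

```text
[ 0.65569829 -0.11707933  0.00973816] [-0.04612778  0.34673858  0.02054278] 7.75
```

View pics/c3.png

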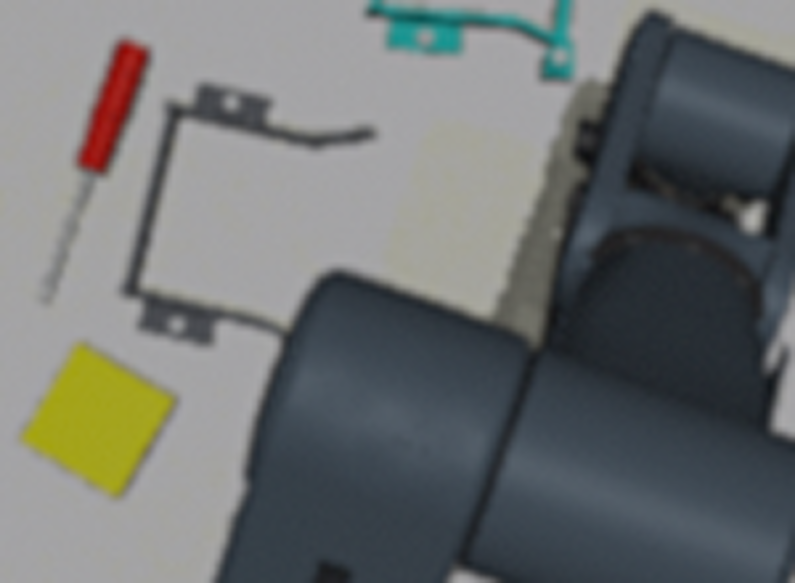

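The top crop shows the arm covering the computer; bracket and its surroundings are unmoved. I'll read the contact edge in the wrist picture between the pads instead.

```bash
python3 - <<'E'
from h import *
m=cams.camera_model('wrist'); a=snap('wrist','w3'); s=sensors.sense()
g=cv2.cvtColor(a,cv2.COLOR_RGB2GRAY)
for u in (260,275,290): print(u,g[200:360:5,u])
t=s['tcp_pos']; yb=np.array([-.979,.205])
vs=np.arange(200,360,10); w=ray('wrist',[[275,v] for v in vs],.038,m)
print([(int(v),round(float((p[:2]-t[:2])@yb)*1000)) for v,p in zip(vs,w)])
E
```

```text
260 [ 60 152 155 135  89  90  94  53  31  32  24 125 140 136 141 141 137 140
 141 143 141 140 140 172 214 215 213 213 215 215 214 191]
275 [ 59 150  97  89  96  92  90  56  24  19  25 126 143 142 140 146 144 141
 142 139 144 132 137 156 216 214 216 215 215 214 215 215]
290 [ 63 135 110  84  94  93  91  58  33  27  27 124 143 141 142 141 141 146
 144 148 143 142 141 135 213 216 215 216 215 214 216 196]
[(200, 36), (210, 31), (220, 27), (230, 22), (240, 17), (250, 12), (260, 7), (270, 2), (280, -3), (290, -8), (300, -14), (310, -19), (320, -25), (330, -31), (340, -36), (350, -42)]
```

Emit:
{"api": "move_arm", "payload": {
  "targets": [
    {"dx": -0.1, "dy": 0.02, "dz": 0, "rx": 0, "ry": 0, "rz": 0},
    {"dx": -0.1, "dy": 0.02, "dz": 0, "rx": 0, "ry": 0, "rz": 0},
    {"dx": -0.1, "dy": 0.02, "dz": 0, "rx": 0, "ry": 0, "rz": 0},
    {"dx": -0.1, "dy": 0.02, "dz": 0, "rx": 0, "ry": 0, "rz": 0},
    {"dx": -0.1, "dy": 0.02, "dz": 0, "rx": 0, "ry": 0, "rz": 0},
    {"dx": -0.1, "dy": 0.02, "dz": 0, "rx": 0, "ry": 0, "rz": 0},
    {"dx": 0.8, "dy": -0.16, "dz": 0, "rx": 0, "ry": 0, "rz": 0},
    {"dx": 0.2, "dy": 0, "dz": 1, "rx": 0, "ry": 0, "rz": 0},
    {"dx": 0, "dy": 0, "dz": 1, "rx": 0, "ry": 0, "rz": 0},
    {"dx": 0, "dy": 0, "dz": 1, "rx": 0, "ry": 0, "rz": 0}
  ]
}}

```text
t: 9.05
tcp_pos: [0.6659, -0.1181, 0.0856]
tool_rot: [0.103, 0.995, 0.0, -0.001]
force: [-0.2, 0.1, 0.3]
finger_gap: 0.499
gripper_force: 0.0
```

Emit:
{"api": "move_arm", "payload": {
  "targets": [
    {"dx": -0.4, "dy": -0.3, "dz": 1, "rx": 0, "ry": 0, "rz": -0.33},
    {"dx": -0.4, "dy": -0.3, "dz": 1, "rx": 0, "ry": 0, "rz": -0.33},
    {"dx": -0.4, "dy": -0.3, "dz": 1, "rx": 0, "ry": 0, "rz": -0.33},
    {"dx": -0.4, "dy": -0.3, "dz": 1, "rx": 0, "ry": 0, "rz": -0.33},
    {"dx": -0.4, "dy": -0.3, "dz": 1, "rx": 0, "ry": 0, "rz": -0.33},
    {"dx": -0.4, "dy": -0.3, "dz": 0, "rx": 0, "ry": 0, "rz": -0.33},
    {"dx": -0.4, "dy": -0.3, "dz": 0, "rx": 0, "ry": 0, "rz": -0.33},
    {"dx": -0.4, "dy": -0.3, "dz": 0, "rx": 0, "ry": 0, "rz": -0.33},
    {"dx": -0.4, "dy": -0.3, "dz": 0, "rx": 0, "ry": 0, "rz": -0.33},
    {"dx": 0, "dy": 0, "dz": 0, "rx": 0, "ry": 0, "rz": -0.03}
  ]
}}

```text
t: 10.3
tcp_pos: [0.5757, -0.1859, 0.21]
tool_rot: [0.776, 0.63, -0.0, -0.001]
force: [0.3, -0.8, 0.2]
finger_gap: 0.501
gripper_force: 0.0
```

```bash
python3 - <<'E'
from h import *
import pickle
m=cams.camera_model('wrist'); a=snap('wrist','w4'); s=sensors.sense(); print(s['tcp_pos'],s['tool_rot'],s['t'])
pickle.dump((m,s),open('m4.pkl','wb'))
E
```

```text
[ 0.576359   -0.18577323  0.2101377 ] [ 7.75948725e-01  6.30795664e-01 -1.53929351e-04 -6.19667720e-04] 10.35
```

View pics/w4.png

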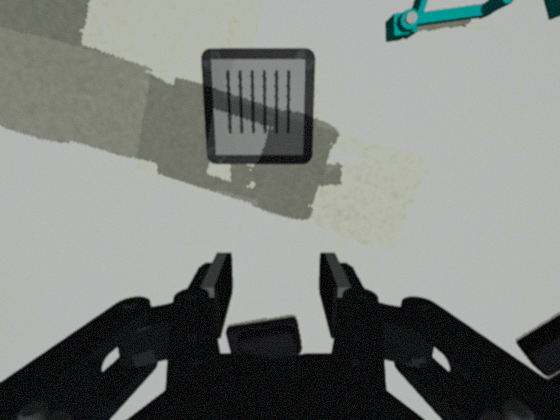

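The wrist view shows the whole computer, outline (203..314, 48..163), nearly square to the tool, and the mouse beneath at about (265,335).

```bash
python3 - <<'E'
from h import *
import pickle
m,s=pickle.load(open('m4.pkl','rb'))
g=cv2.cvtColor(cv2.imread('pics/w4.png'),cv2.COLOR_BGR2GRAY)
M=(g<60).astype(np.uint8); M[200:]=0; M[:,:180]=0; M[:,340:]=0
k=max(cv2.findContours(M,cv2.RETR_EXTERNAL,cv2.CHAIN_APPROX_NONE)[0],key=cv2.contourArea).reshape(-1,2)
w=ray('wrist',k,.038,m)[:,:2]
r=cv2.minAreaRect((w*1000).astype(np.float32)); print(r)
th=np.radians(78.2); x=np.array([np.cos(th),np.sin(th)]); y=np.array([-x[1],x[0]]); o=np.array([.6293,.159])
f=lambda p:((p-o)@x*1000,(p-o)@y*1000)
print('comp',f(np.array(r[0])/1000),'tcp',f(s['tcp_pos'][:2]))
print('mouse',ray('wrist',[[265,320],[230,330],[300,325]],.03,m))
from scipy.spatial.transform import Rotation as R
T=R.from_quat(s['tool_rot']).as_matrix(); print(np.degrees(np.arctan2(T[1,:2],T[0,:2])))
E
```

```text
((576.5391235351562, -99.07766723632812), (109.19417572021484, 111.28501892089844), 78.22247314453125)
comp (np.float64(-263.41320315410456), np.float64(-1.1299626444490225)) tcp (np.float64(-348.3134976986386), np.float64(-18.682549266662242))
mouse [[ 0.5290708  -0.34717167  0.03      ]
 [ 0.4822201  -0.35241343  0.03      ]
 [ 0.57102622 -0.36328944  0.03      ]]
[ 78.21770017 -11.78226388]
```

Emit:
{"api": "move_arm", "payload": {
  "targets": [
    {"dx": -0.24, "dy": 0.05, "dz": -1, "rx": 0, "ry": 0, "rz": 0},
    {"dx": -0.24, "dy": 0.05, "dz": -1, "rx": 0, "ry": 0, "rz": 0},
    {"dx": -0.25, "dy": 0.05, "dz": -1, "rx": 0, "ry": 0, "rz": 0},
    {"dx": 0, "dy": 0, "dz": -1, "rx": 0, "ry": 0, "rz": 0},
    {"dx": 0, "dy": 0, "dz": -1, "rx": 0, "ry": 0, "rz": 0},
    {"dx": 0, "dy": 0, "dz": -1, "rx": 0, "ry": 0, "rz": 0},
    {"dx": 0, "dy": 0, "dz": -1, "rx": 0, "ry": 0, "rz": 0},
    {"dx": 0, "dy": 0, "dz": -1, "rx": 0, "ry": 0, "rz": 0},
    {"dx": 0.04, "dy": 0.2, "dz": 0, "rx": 0, "ry": 0, "rz": 0},
    {"dx": 0.04, "dy": 0.2, "dz": 0, "rx": 0, "ry": 0, "rz": 0}
  ]
}}

```text
t: 11.6
tcp_pos: [0.5615, -0.1718, 0.0108]
tool_rot: [0.776, 0.631, 0.0, 0.0]
force: [-0.4, -0.9, 0.2]
finger_gap: 0.499
gripper_force: 0.0
```

Emit:
{"api": "move_arm", "payload": {
  "targets": [
    {"dx": 0.04, "dy": 0.2, "dz": 0, "rx": 0, "ry": 0, "rz": 0},
    {"dx": 0.04, "dy": 0.2, "dz": 0, "rx": 0, "ry": 0, "rz": 0},
    {"dx": 0.06, "dy": 0.3, "dz": 0, "rx": 0, "ry": 0, "rz": 0},
    {"dx": 0.08, "dy": 0.39, "dz": 0, "rx": 0, "ry": 0, "rz": 0},
    {"dx": 0.08, "dy": 0.39, "dz": 0, "rx": 0, "ry": 0, "rz": 0},
    {"dx": 0.08, "dy": 0.39, "dz": 0, "rx": 0, "ry": 0, "rz": 0},
    {"dx": 0.08, "dy": 0.39, "dz": 0, "rx": 0, "ry": 0, "rz": 0},
    {"dx": 0.08, "dy": 0.39, "dz": 0, "rx": 0, "ry": 0, "rz": 0},
    {"dx": 0.08, "dy": 0.39, "dz": 0, "rx": 0, "ry": 0, "rz": 0},
    {"dx": 0.08, "dy": 0.39, "dz": 0, "rx": 0, "ry": 0, "rz": 0}
  ]
}}

```text
t: 12.85
tcp_pos: [0.5783, -0.0858, 0.0102]
tool_rot: [0.776, 0.63, -0.0, -0.0]
force: [-0.0, -2.1, 0.8]
finger_gap: 0.499
gripper_force: 1.1
```

```bash
cat >> h.py <<'E'
th=np.radians(78.2); X=np.array([np.cos(th),np.sin(th)]); Y=np.array([-X[1],X[0]]); O=np.array([.6293,.159])
fb=lambda p:(np.array(p)[...,:2]-O)@np.c_[X,Y]*1000
E
python3 - <<'E'
from h import *
import pickle
m=cams.camera_model('wrist'); a=snap('wrist','w5'); s=sensors.sense(); print(s['tcp_pos'],fb(s['tcp_pos']),s['force'],s['t'])
pickle.dump((m,s),open('m5.pkl','wb'))
E
```

```text
[ 0.57829236 -0.08437118  0.01009423] [-2.48658977e+02  1.61270908e-01] [ 0.40252084  1.1964421  -0.53273744] 12.9
```

View pics/w5.png

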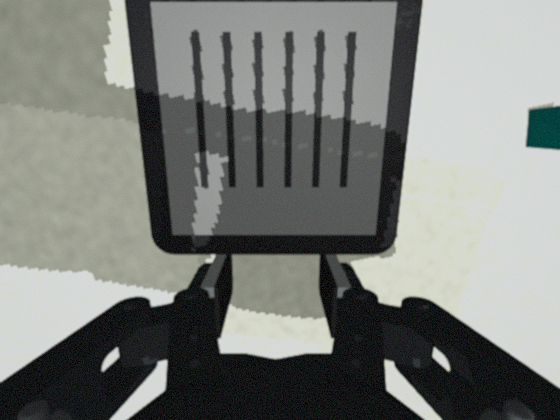

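The view shows the computer's rear edge (155..398, row 250) square on both pads and centred on the gripper at column ~276. I'll keep pushing.

Emit:
{"api": "move_arm", "payload": {
  "targets": [
    {"dx": 0.06, "dy": 0.3, "dz": 0, "rx": 0, "ry": 0, "rz": 0},
    {"dx": 0.08, "dy": 0.39, "dz": 0, "rx": 0, "ry": 0, "rz": 0},
    {"dx": 0.08, "dy": 0.39, "dz": 0, "rx": 0, "ry": 0, "rz": 0},
    {"dx": 0.08, "dy": 0.39, "dz": 0, "rx": 0, "ry": 0, "rz": 0},
    {"dx": 0.08, "dy": 0.39, "dz": 0, "rx": 0, "ry": 0, "rz": 0},
    {"dx": 0.08, "dy": 0.39, "dz": 0, "rx": 0, "ry": 0, "rz": 0},
    {"dx": 0.08, "dy": 0.39, "dz": 0, "rx": 0, "ry": 0, "rz": 0},
    {"dx": 0.06, "dy": 0.3, "dz": 0, "rx": 0, "ry": 0, "rz": 0},
    {"dx": 0.04, "dy": 0.2, "dz": 0, "rx": 0, "ry": 0, "rz": 0},
    {"dx": 0, "dy": 0, "dz": 0, "rx": 0, "ry": 0, "rz": 0}
  ]
}}

```text
t: 14.15
tcp_pos: [0.5945, -0.0074, 0.0103]
tool_rot: [0.776, 0.631, 0.0, -0.0]
force: [-0.4, 0.2, 0.5]
finger_gap: 0.497
gripper_force: 0.0
```

```bash
python3 - <<'E'
from h import *
import pickle
m=cams.camera_model('wrist'); a=snap('wrist','w6'); s=sensors.sense(); print(s['tcp_pos'],fb(s['tcp_pos']),s['force'],s['ft_torque'],s['t'])
g=cv2.cvtColor(a,cv2.COLOR_RGB2GRAY)
for v in (40,100,160,200,220): 
    r=g[v]; print(v,[ (int(u),int(r[u])) for u in range(60,180,6)])
    print(v,[ (int(u),int(r[u])) for u in range(390,520,6)])
E
```

```text
[ 0.59442943 -0.00767728  0.01029457] [-1.70285848e+02  4.88196591e-02] [0.25862087 0.42181758 0.59156438] [ 0.02148091 -0.0389281   0.00552973] 14.2
40 [(60, 36), (66, 29), (72, 44), (78, 23), (84, 25), (90, 98), (96, 94), (102, 62), (108, 34), (114, 36), (120, 36), (126, 32), (132, 42), (138, 45), (144, 45), (150, 43), (156, 148), (162, 149), (168, 149), (174, 150)]
40 [(390, 156), (396, 49), (402, 56), (408, 51), (414, 47), (420, 38), (426, 31), (432, 37), (438, 66), (444, 109), (450, 105), (456, 215), (462, 214), (468, 215), (474, 214), (480, 214), (486, 215), (492, 213), (498, 213), (504, 214), (510, 212), (516, 212)]
100 [(60, 141), (66, 145), (72, 144), (78, 145), (84, 209), (90, 211), (96, 213), (102, 212), (108, 215), (114, 216), (120, 214), (126, 213), (132, 216), (138, 53), (144, 46), (150, 54), (156, 47), (162, 148), (168, 149), (174, 151)]
100 [(390, 48), (396, 54), (402, 55), (408, 55), (414, 215), (420, 216), (426, 217), (432, 215), (438, 215), (444, 213), (450, 215), (456, 215), (462, 216), (468, 213), (474, 215), (480, 215), (486, 215), (492, 215), (498, 216), (504, 
[... 827 characters left out ...]
, 216), (426, 216), (432, 216), (438, 216), (444, 215), (450, 213), (456, 211), (462, 212), (468, 213), (474, 215), (480, 217), (486, 215), (492, 216), (498, 215), (504, 214), (510, 217), (516, 217)]
220 [(60, 166), (66, 159), (72, 158), (78, 159), (84, 163), (90, 165), (96, 160), (102, 157), (108, 159), (114, 158), (120, 166), (126, 161), (132, 167), (138, 160), (144, 161), (150, 103), (156, 25), (162, 28), (168, 12), (174, 90)]
220 [(390, 55), (396, 37), (402, 216), (408, 217), (414, 216), (420, 217), (426, 215), (432, 214), (438, 215), (444, 215), (450, 216), (456, 213), (462, 217), (468, 216), (474, 214), (480, 216), (486, 216), (492, 217), (498, 217), (504, 215), (510, 217), (516, 215)]
```

```bash
python3 - <<'E'
from h import *
m=cams.camera_model('wrist'); g=cv2.cvtColor(cv2.imread('pics/w6.png'),cv2.COLOR_BGR2GRAY)
for v in range(0,95,8):
    r=g[v].astype(int)
    b=[u for u in range(421,520) if r[u]<140]
    l=[u for u in range(20,134) if r[u]<118]
    bb=fb(ray('wrist',[[max(b),v]],.026,m))[0].round(1) if b else None
    ll=fb(ray('wrist',[[max(l),v],[min(l),v]],.026,m)).round(1).tolist() if l else None
    print(v,(min(b),max(b)) if b else None,bb,(min(l),max(l)) if l else None,ll)
E
```

```text
0 (421, 443) [-52.1 -69.4] (27, 133) [[-52.2, 57.7], [-52.3, 101.1]]
8 (421, 445) [-55.  -70.6] (25, 133) [[-55.1, 58.1], [-55.2, 102.5]]
16 (421, 446) [-57.9 -71.5] (26, 133) [[-58.0, 58.5], [-58.1, 102.8]]
24 (421, 448) [-60.9 -72.8] (24, 133) [[-60.9, 58.8], [-61.0, 104.2]]
32 (421, 449) [-63.8 -73.6] (20, 133) [[-63.9, 59.2], [-64.0, 106.5]]
40 (421, 451) [-66.9 -74.9] (20, 133) [[-66.9, 59.6], [-67.0, 107.2]]
48 (421, 453) [-69.9 -76.3] (20, 133) [[-70.0, 59.9], [-70.1, 107.9]]
56 (421, 453) [-73.  -76.7] (20, 133) [[-73.1, 60.3], [-73.2, 108.6]]
64 (421, 434) [-76.1 -69. ] (20, 133) [[-76.2, 60.7], [-76.3, 109.3]]
72 None None (20, 39) [[-79.4, 101.8], [-79.5, 110.0]]
80 None None (20, 32) [[-82.7, 105.5], [-82.7, 110.7]]
88 None None (20, 24) [[-85.9, 109.7], [-85.9, 111.4]]
```

Emit:
{"api": "move_arm", "payload": {
  "targets": [
    {"dx": 0.06, "dy": 0.3, "dz": 0, "rx": 0, "ry": 0, "rz": 0},
    {"dx": 0.08, "dy": 0.37, "dz": 0, "rx": 0, "ry": 0, "rz": 0},
    {"dx": 0.08, "dy": 0.38, "dz": 0, "rx": 0, "ry": 0, "rz": 0},
    {"dx": 0.08, "dy": 0.38, "dz": 0, "rx": 0, "ry": 0, "rz": 0},
    {"dx": 0.08, "dy": 0.38, "dz": 0, "rx": 0, "ry": 0, "rz": 0},
    {"dx": 0.08, "dy": 0.38, "dz": 0, "rx": 0, "ry": 0, "rz": 0},
    {"dx": 0.08, "dy": 0.38, "dz": 0, "rx": 0, "ry": 0, "rz": 0},
    {"dx": 0.08, "dy": 0.38, "dz": 0, "rx": 0, "ry": 0, "rz": 0},
    {"dx": 0.06, "dy": 0.3, "dz": 0, "rx": 0, "ry": 0, "rz": 0},
    {"dx": 0.04, "dy": 0.2, "dz": 0, "rx": 0, "ry": 0, "rz": 0}
  ]
}}

```text
t: 15.45
tcp_pos: [0.6123, 0.0788, 0.0102]
tool_rot: [0.776, 0.631, -0.0, 0.0]
force: [-0.9, -2.1, 1.9]
finger_gap: 0.499
gripper_force: 1.1
```

```bash
python3 - <<'E'
from h import *
s=sensors.sense(); print(s['tcp_pos'],fb(s['tcp_pos']),s['force'],s['ft_torque'],s['t'])
E
```

```text
[0.61234094 0.07877936 0.01020286] [-81.99342614   0.19586892] [-0.93142452 -2.08771319  1.85247247] [-0.32861257  0.05142415  0.02011136] 15.45
```

Emit:
{"api": "move_arm", "payload": {
  "targets": [
    {"dx": 0.02, "dy": 0.1, "dz": 0, "rx": 0, "ry": 0, "rz": 0},
    {"dx": 0.02, "dy": 0.1, "dz": 0, "rx": 0, "ry": 0, "rz": 0},
    {"dx": 0.02, "dy": 0.1, "dz": 0, "rx": 0, "ry": 0, "rz": 0},
    {"dx": 0.02, "dy": 0.1, "dz": 0, "rx": 0, "ry": 0, "rz": 0},
    {"dx": 0.01, "dy": 0.05, "dz": 0, "rx": 0, "ry": 0, "rz": 0},
    {"dx": 0.01, "dy": 0.05, "dz": 0, "rx": 0, "ry": 0, "rz": 0},
    {"dx": 0.01, "dy": 0.05, "dz": 0, "rx": 0, "ry": 0, "rz": 0},
    {"dx": 0.01, "dy": 0.04, "dz": 0, "rx": 0, "ry": 0, "rz": 0},
    {"dx": 0.01, "dy": 0.04, "dz": 0, "rx": 0, "ry": 0, "rz": 0},
    {"dx": 0.01, "dy": 0.04, "dz": 0, "rx": 0, "ry": 0, "rz": 0}
  ]
}}

```text
t: 16.7
tcp_pos: [0.6152, 0.0938, 0.0102]
tool_rot: [0.776, 0.631, -0.001, 0.0]
force: [-2.3, -7.7, 2.0]
finger_gap: 0.502
gripper_force: 4.1
```

Emit:
{"api": "move_arm", "payload": {
  "targets": [
    {"dx": 0, "dy": 0.02, "dz": 0, "rx": 0, "ry": 0, "rz": 0},
    {"dx": 0, "dy": 0.02, "dz": 0, "rx": 0, "ry": 0, "rz": 0},
    {"dx": 0, "dy": 0, "dz": 0, "rx": 0, "ry": 0, "rz": 0},
    {"dx": 0, "dy": 0, "dz": 0, "rx": 0, "ry": 0, "rz": 0},
    {"dx": 0, "dy": 0, "dz": 0, "rx": 0, "ry": 0, "rz": 0},
    {"dx": 0, "dy": 0, "dz": 0, "rx": 0, "ry": 0, "rz": 0},
    {"dx": 0, "dy": 0, "dz": 0, "rx": 0, "ry": 0, "rz": 0},
    {"dx": 0, "dy": 0, "dz": 0, "rx": 0, "ry": 0, "rz": 0},
    {"dx": 0, "dy": 0, "dz": 0, "rx": 0, "ry": 0, "rz": 0},
    {"dx": 0, "dy": 0, "dz": 0, "rx": 0, "ry": 0, "rz": 0}
  ]
}}

```text
t: 17.95
tcp_pos: [0.6149, 0.094, 0.0102]
tool_rot: [0.776, 0.63, -0.002, 0.0]
force: [-1.5, -9.2, 2.3]
finger_gap: 0.5
gripper_force: 4.4
```

Force holds at 9 N and the TCP is at bracket x = -66.6, so the computer is against the back plate. Now I'll back off, rise, and go over the post.

Emit:
{"api": "move_arm", "payload": {
  "targets": [
    {"dx": -0.1, "dy": -0.5, "dz": 0, "rx": 0, "ry": 0, "rz": 0},
    {"dx": -0.18, "dy": -0.86, "dz": 0, "rx": 0, "ry": 0, "rz": 0},
    {"dx": -0.08, "dy": -0.4, "dz": 0.5, "rx": 0, "ry": 0, "rz": 0},
    {"dx": 0, "dy": 0, "dz": 1, "rx": 0, "ry": 0, "rz": 0},
    {"dx": 0, "dy": 0, "dz": 1, "rx": 0, "ry": 0, "rz": 0},
    {"dx": 0, "dy": 0, "dz": 1, "rx": 0, "ry": 0, "rz": 0},
    {"dx": -0.4, "dy": 0.1, "dz": 1, "rx": 0, "ry": 0, "rz": -0.3},
    {"dx": -0.9, "dy": 0.2, "dz": 0, "rx": 0, "ry": 0, "rz": -0.3},
    {"dx": -0.9, "dy": 0.2, "dz": 0, "rx": 0, "ry": 0, "rz": -0.3},
    {"dx": -0.9, "dy": 0.2, "dz": 0, "rx": 0, "ry": 0, "rz": -0.3}
  ]
}}

```text
t: 19.2
tcp_pos: [0.5288, 0.0693, 0.1237]
tool_rot: [0.934, 0.357, 0.001, 0.0]
force: [-0.9, 0.4, -0.5]
finger_gap: 0.504
gripper_force: 0.0
```

```bash
python3 - <<'E'
from h import *
from scipy.spatial.transform import Rotation as R
s=sensors.sense(); T=R.from_quat(s['tool_rot']).as_matrix()
print(s['tcp_pos'],fb(s['tcp_pos']),'psi',np.degrees(np.arctan2(T[1,0],T[0,0]))-78.2,s['q'][5],s['t'])
print('to post',np.array([.468,.0805])-s['tcp_pos'][:2])
# sweep plan: TCP rigid about pivot, rows
piv=O-.064*X+.086*Y; print('pivot',piv)
E
```

```text
[0.52882039 0.06929561 0.12373359] [-108.35638875   80.01202427] psi -36.374960707635715 0.760789256818675 19.2
to post [-0.06082039  0.01120439]
pivot [0.53202966 0.11393915]
```

Emit:
{"api": "move_arm", "payload": {
  "targets": [
    {"dx": -0.81, "dy": 0.15, "dz": 0, "rx": 0, "ry": 0, "rz": -0.16},
    {"dx": -0.81, "dy": 0.15, "dz": 0, "rx": 0, "ry": 0, "rz": -0.16},
    {"dx": -0.81, "dy": 0.15, "dz": 0, "rx": 0, "ry": 0, "rz": -0.16},
    {"dx": 0, "dy": 0, "dz": 0, "rx": 0, "ry": 0, "rz": 0},
    {"dx": 0, "dy": 0, "dz": -0.4, "rx": 0, "ry": 0, "rz": 0},
    {"dx": 0, "dy": 0, "dz": -0.4, "rx": 0, "ry": 0, "rz": 0},
    {"dx": 0, "dy": 0, "dz": -0.4, "rx": 0, "ry": 0, "rz": 0},
    {"dx": 0, "dy": 0, "dz": -0.4, "rx": 0, "ry": 0, "rz": 0},
    {"dx": 0, "dy": 0, "dz": 0, "rx": 0, "ry": 0, "rz": 0},
    {"dx": 0, "dy": 0, "dz": 0, "rx": 0, "ry": 0, "rz": 0}
  ]
}}

```text
t: 20.45
tcp_pos: [0.4686, 0.0808, 0.0826]
tool_rot: [0.971, 0.24, -0.0, -0.0]
force: [0.8, 0.4, 0.4]
finger_gap: 0.503
gripper_force: 0.0
```

```bash
python3 - <<'E'
from h import *
s=sensors.sense(); m=cams.camera_model('wrist'); a=snap('wrist','w7'); print(s['tcp_pos'],fb(s['tcp_pos']),s['t'])
K=np.array([[m['fx'],0,m['cx']],[0,m['fy'],m['cy']],[0,0,1]]);E=np.array(m['extrinsics'])
P=lambda p:cv2.projectPoints(np.array([p],float),cv2.Rodrigues(E[:3,:3])[0],E[:3,3],K,np.array(m['distortion'],float))[0].ravel()
print('post px',P([.468,.0805,.067]),'base',P([.468,.0805,.038]),'pivot',P([.532,.114,.038]))
b=a[150:360,170:390,::-1]; cv2.imwrite('pics/c7.png',cv2.resize(b,None,fx=2.5,fy=2.5))
E
```

```text
[0.4686267  0.0807641  0.08260374] [-109.43962179  141.27892106] 20.45
post px [274.63971363 244.28869122] base [274.74427656 229.1547316 ] pivot [275.08151895 121.68134219]
```

```bash
python3 - <<'E'
import cv2,numpy as np
g=cv2.cvtColor(cv2.imread('pics/w7.png'),cv2.COLOR_BGR2GRAY)
for v in range(250,356,8): print(v,g[v,222:336:4])
E
```

```text
250 [105 114 110 118 123 118 126 122 124 124 123 126 123 140 179 152 130 113
 113 113 111 112 107 121 181 179 178 177 180]
258 [ 57  17  14 133 127 126 124 124 124 124 123 128 133 128 124 127 131 125
 126 128 126 170 179 180 171  15  42  61  58]
266 [ 30  19  11 125 126 122 124 124 125 126 130 128 125 129 128 123 125 125
 128 160 179 179 180 179 166  13  21  48  59]
274 [ 18  11   6 129 132 129 128 129 124 126 129 126 125 123 122 129 126 140
 171 181 180 182 178 180 164   1   8   0  58]
282 [  1  10   0 127 125 120 126 129 126 127 129 132 127 129 124 130 161 181
 178 179 178 179 180 179 141  12  20  20  13]
290 [  0   0   1 134 128 127 123 125 125 126 125 123 131 123 140 180 180 178
 181 180 180 178 179 180 164   7  11   4  19]
298 [ 19  16  68 129 128 127 127 131 133 129 129 132 128 161 183 181 180 182
 181 181 179 181 179 181 180  24   4   4  21]
306 [  0   1 122 128 125 129 124 129 128 120 125 137 184 180 180 178 179 181
 180 179 182 180 181 179 181 139   1  15  28]
314 [ 13  75 125 130 126 128 129 129 130 125 158 183 182 182 179 179 180 180
 180 180 182 181 179 179 179 180  14   3  25]
322 [ 12 127 127 129 128 129 124 129 140 179 179 179 178 180 178 182 179 180
 181 180 181 179 180 179 182 180 151   2  25]
330 [ 76 128 122 130 126 123 124 151 179 180 178 181 182 181 183 180 178 181
 182 181 181 183 183 178 179 179 180  31  28]
338 [123 126 131 135 127 130 180 183 179 178 180 180 180 181 180 180 178 181
 180 181 183 180 180 180 177 180 179 167  51]
346 [137 130 128 127 150 181 179 180 183 180 180 177 181 178 178 179 180 180
 181 183 182 180 180 183 179 179 182 182   4]
354 [ 34  28  35  33  43  45  49 112 149 168 178 181 179 179 180 180 180 180
 165 141  95  48  44  46  48  47  41  35  13]
```

```bash
python3 - <<'E'
import cv2,numpy as np
g=cv2.cvtColor(cv2.imread('pics/w7.png'),cv2.COLOR_BGR2GRAY)
for v in range(140,258,8): print(v,g[v,232:330:4])
E
```

```text
140 [111 115 117 116 116 107 109 112  50  36  46  40 112 139 175 179 178 183
 181 177 182 182 181 177 179]
148 [109 107 108 109 113 114 114 112  56  44  49  41 113 109 110 108 114 164
 178 180 181 180 181 179 180]
156 [114 116 115 110 112 115 114 117  59  41  47  38 109 109 108 109 115 114
 116 112 127 177 180 180 178]
164 [114 114 114 113 109 112 112 116  68  43  39  39 112 118 115 108 113 114
 114 107 112 111 118 159 180]
172 [112 113 112 108 113 114 108 111  64  45  45  37 113 115 113 109 112 111
 116 119 116 115 115 118 119]
180 [115 112 112 113 115 120 115 111  73  37  48  41 113 117 114 115 113 111
 114 107 110 115 112 112 112]
188 [111 114 114 112 115 107 111 111  66  47  33  37 117 111 106 112 112 109
 116 114 116 111 111 115 107]
196 [118 115 116 119 121 117 111 119  83  45  36  49 114 116 118 110 115 114
 115 110 111 106 110 109 114]
204 [111 113 117 107 113 108 114 116  71  39  45  38 114 110 109 118 114 118
 119 117 114 111 113 112 114]
212 [110 108 113 110 110 109 111 111  86  39  35  45 119 110 109 115 113 113
 111 115 112 117 113 109 112]
220 [178 112 111 116 109 110 113 113  77  26  31  35 105 114 114 115 110 104
 113 109 108 114 110 111 112]
228 [113 109 113 111 111 120 115 114  33  23  36  26  81 115 115 112 115 114
 116 114 118 116 120 117 116]
236 [113 108 115 119 128 129 123 125  26  49  40  35  71 118 115 113 113 113
 115 112 109 112 112 110 178]
244 [107 111 121 124 124 126 120 124  38  35  39  40 129 112 113 112 110 113
 112 105 107 107 124 181 178]
252 [109 131 128 127 123 120 120 119 127 128 125 130 171 128 129 111 114 112
 111 111 167 179 155 137 138]
```

Numerically the bar and post sit at column ~271, rows up to ~248, centred between the pads (230 and 320). I'll descend and plan the arc.

Emit:
{"api": "move_arm", "payload": {
  "targets": [
    {"dx": 0, "dy": 0, "dz": -0.4, "rx": 0, "ry": 0, "rz": 0},
    {"dx": 0, "dy": 0, "dz": -0.4, "rx": 0, "ry": 0, "rz": 0},
    {"dx": 0, "dy": 0, "dz": -0.4, "rx": 0, "ry": 0, "rz": 0},
    {"dx": 0, "dy": 0, "dz": -0.34, "rx": 0, "ry": 0, "rz": 0},
    {"dx": 0.05, "dy": -0.1, "dz": 0, "rx": 0, "ry": 0, "rz": 0},
    {"dx": 0.06, "dy": -0.11, "dz": 0, "rx": 0, "ry": 0, "rz": 0},
    {"dx": 0.06, "dy": -0.11, "dz": 0, "rx": 0, "ry": 0, "rz": 0},
    {"dx": 0.06, "dy": -0.11, "dz": 0, "rx": 0, "ry": 0, "rz": 0},
    {"dx": 0.05, "dy": -0.1, "dz": 0, "rx": 0, "ry": 0, "rz": 0},
    {"dx": 0, "dy": 0, "dz": 0, "rx": 0, "ry": 0, "rz": 0}
  ]
}}

```text
t: 21.75
tcp_pos: [0.4759, 0.0672, 0.0444]
tool_rot: [0.971, 0.24, 0.0, 0.0]
force: [-0.1, -0.2, 2.5]
finger_gap: 0.499
gripper_force: 0.9
```

```bash
python3 - <<'E'
from h import *
s=sensors.sense(); p=s['tcp_pos'][:2]; print(s['tcp_pos'],s['force'],s['gripper_force'],s['t'])
piv=O-.064*X+.086*Y; r=p-piv; print(np.linalg.norm(r))
for i in range(24):
    a=np.radians(6); r2=np.array([[np.cos(a),-np.sin(a)],[np.sin(a),np.cos(a)]])@r; print(i+1,((r2-r)/.025).round(2), 'rz .2'); r=r2
E
```

```text
[0.47585437 0.06724799 0.04444105] [-0.05265099 -0.23283134  2.48138727] 0.9075349196791649 21.75
0.07304606400297259
1 [ 0.21 -0.22] rz .2
2 [ 0.23 -0.2 ] rz .2
3 [ 0.25 -0.18] rz .2
4 [ 0.27 -0.15] rz .2
5 [ 0.28 -0.12] rz .2
6 [ 0.29 -0.09] rz .2
7 [ 0.3  -0.06] rz .2
8 [ 0.3  -0.03] rz .2
9 [0.31 0.  ] rz .2
10 [0.3  0.04] rz .2
11 [0.3  0.07] rz .2
12 [0.29 0.1 ] rz .2
13 [0.28 0.13] rz .2
14 [0.26 0.16] rz .2
15 [0.25 0.18] rz .2
16 [0.22 0.21] rz .2
17 [0.2  0.23] rz .2
18 [0.18 0.25] rz .2
19 [0.15 0.27] rz .2
20 [0.12 0.28] rz .2
21 [0.09 0.29] rz .2
22 [0.06 0.3 ] rz .2
23 [0.03 0.3 ] rz .2
24 [-0.    0.31] rz .2
```

Emit:
{"api": "move_arm", "payload": {
  "targets": [
    {"dx": 0.21, "dy": -0.22, "dz": 0, "rx": 0, "ry": 0, "rz": 0.2},
    {"dx": 0.23, "dy": -0.2, "dz": 0, "rx": 0, "ry": 0, "rz": 0.2},
    {"dx": 0.25, "dy": -0.18, "dz": 0, "rx": 0, "ry": 0, "rz": 0.2},
    {"dx": 0.27, "dy": -0.15, "dz": 0, "rx": 0, "ry": 0, "rz": 0.2},
    {"dx": 0.28, "dy": -0.12, "dz": 0, "rx": 0, "ry": 0, "rz": 0.2},
    {"dx": 0.29, "dy": -0.09, "dz": 0, "rx": 0, "ry": 0, "rz": 0.2},
    {"dx": 0.3, "dy": -0.06, "dz": 0, "rx": 0, "ry": 0, "rz": 0.2},
    {"dx": 0.3, "dy": -0.03, "dz": 0, "rx": 0, "ry": 0, "rz": 0.2},
    {"dx": 0.31, "dy": 0, "dz": 0, "rx": 0, "ry": 0, "rz": 0.2},
    {"dx": 0.3, "dy": 0.04, "dz": 0, "rx": 0, "ry": 0, "rz": 0.2}
  ]
}}

```text
t: 23.0
tcp_pos: [0.5438, 0.0428, 0.0444]
tool_rot: [0.72, 0.694, -0.0, -0.001]
force: [-0.8, 2.6, 2.8]
finger_gap: 0.497
gripper_force: 1.5
```

```bash
python3 - <<'E'
from h import *
s=sensors.sense(); m=cams.camera_model('wrist'); a=snap('wrist','w8')
g=cv2.cvtColor(a,cv2.COLOR_RGB2GRAY)
for v in range(120,270,12): print(v,g[v,226:326:4])
E
```

```text
120 [129  49  54  92 110 103 111  76  54  45  44  55  54 134 134 134 132 126
 131 129 128 133 128 127  79]
132 [127 132 128  62  41  44  46  50  66  57  49 128 133 133 129 136 135 132
 130 130 136 128 133 136 128]
144 [125 130 143  58  45  50  53  41 131 129 133 139 132 129 134 132 131 129
 136 130 131 130 130 132 131]
156 [124 181 203  85  47  56  53  75 133 128 132 130 127 128 133 133 135 132
 133 130 128 128 127 126 132]
168 [132 166 202  72  54  58  55  50 129 128 130 133 130 127 127 132 132 128
 129 128 131 128 127 134 133]
180 [139 139 203  59  47  48  49  50 136 134 133 131 129 134 127 129 126 128
 129 126 132 135 129 131 128]
192 [129 196 203  66  53  50  47  59 137 131 130 132 134 132 132 131 132 138
 138 136 131 133 130 129 134]
204 [134 157 174  51  51  59  53  69 130 128 133 131 130 136 135 135 130 127
 127 129 133 133 133 135 132]
216 [137 137 137  49  49  50  49  89 136 134 133 131 132 138 132 131 134 134
 133 134 131 135 134 134 132]
228 [132 130 134  49  51  52  55  98 135 129 131 135 126 134 134 134 129 130
 133 135 132 133 130 129 135]
240 [151 204 191  31  26  32  31  47 129 135 139 137 135 130 127 133 133 130
 136 135 132 132 134 133 132]
252 [160 145  27  36  29  34  31 125 128 133 130 132 136 138 135 132 129 133
 137 132 128 132 133 140  95]
264 [  9  24  49  54  53  47  64 134 134 131 133 126 131 134 133 136 135 136
 133 127 134 135 133 118  17]
```

Emit:
{"api": "move_arm", "payload": {
  "targets": [
    {"dx": 0.3, "dy": 0.07, "dz": 0, "rx": 0, "ry": 0, "rz": 0.2},
    {"dx": 0.29, "dy": 0.1, "dz": 0, "rx": 0, "ry": 0, "rz": 0.2},
    {"dx": 0.28, "dy": 0.13, "dz": 0, "rx": 0, "ry": 0, "rz": 0.2},
    {"dx": 0.26, "dy": 0.16, "dz": 0, "rx": 0, "ry": 0, "rz": 0.2},
    {"dx": 0.25, "dy": 0.18, "dz": 0, "rx": 0, "ry": 0, "rz": 0.2},
    {"dx": 0.22, "dy": 0.21, "dz": 0, "rx": 0, "ry": 0, "rz": 0.2},
    {"dx": 0.2, "dy": 0.23, "dz": 0, "rx": 0, "ry": 0, "rz": 0.2},
    {"dx": 0.18, "dy": 0.25, "dz": 0, "rx": 0, "ry": 0, "rz": 0.2},
    {"dx": 0.15, "dy": 0.27, "dz": 0, "rx": 0, "ry": 0, "rz": 0.2},
    {"dx": 0, "dy": 0, "dz": 0, "rx": 0, "ry": 0, "rz": 0}
  ]
}}

```text
t: 24.3
tcp_pos: [0.598, 0.0825, 0.0445]
tool_rot: [0.328, 0.945, 0.0, 0.001]
force: [0.6, 0.6, 1.9]
finger_gap: 0.5
gripper_force: 1.3
```

```bash
python3 - <<'E'
from h import *
s=sensors.sense(); p=s['tcp_pos'][:2]; print(fb(p),s['force'])
piv=O-.064*X+.086*Y; r=p-piv; print(np.linalg.norm(r), 'TCP angle to shut', 78.2-90-np.degrees(np.arctan2(r[1],r[0])))
for i in range(10):
    a=np.radians(4); r2=np.array([[np.cos(a),-np.sin(a)],[np.sin(a),np.cos(a)]])@r; print(i+1,((r2-r)/.025).round(2)); r=r2
E
```

```text
[-81.31828177  14.96670798] [0.6384168  0.61808913 1.90720321]
0.07311396212711056 TCP angle to shut 13.70169912526153
1 [0.08 0.19]
2 [0.07 0.19]
3 [0.05 0.2 ]
4 [0.04 0.2 ]
5 [0.03 0.2 ]
6 [0.01 0.2 ]
7 [-0.   0.2]
8 [-0.02  0.2 ]
9 [-0.03  0.2 ]
10 [-0.04  0.2 ]
```

Emit:
{"api": "move_arm", "payload": {
  "targets": [
    {"dx": 0.08, "dy": 0.19, "dz": 0, "rx": 0, "ry": 0, "rz": 0.13},
    {"dx": 0.07, "dy": 0.19, "dz": 0, "rx": 0, "ry": 0, "rz": 0.13},
    {"dx": 0.05, "dy": 0.2, "dz": 0, "rx": 0, "ry": 0, "rz": 0.13},
    {"dx": 0.04, "dy": 0.2, "dz": 0, "rx": 0, "ry": 0, "rz": 0.13},
    {"dx": 0.02, "dy": 0.1, "dz": 0, "rx": 0, "ry": 0, "rz": 0.07},
    {"dx": 0.01, "dy": 0.05, "dz": 0, "rx": 0, "ry": 0, "rz": 0},
    {"dx": 0.01, "dy": 0.05, "dz": 0, "rx": 0, "ry": 0, "rz": 0},
    {"dx": 0.01, "dy": 0.05, "dz": 0, "rx": 0, "ry": 0, "rz": 0},
    {"dx": 0.01, "dy": 0.05, "dz": 0, "rx": 0, "ry": 0, "rz": 0},
    {"dx": 0, "dy": 0, "dz": 0, "rx": 0, "ry": 0, "rz": 0}
  ]
}}

```text
t: 25.55
tcp_pos: [0.6053, 0.1093, 0.0444]
tool_rot: [0.178, 0.984, 0.0, 0.001]
force: [2.2, -1.1, 5.0]
finger_gap: 0.5
gripper_force: 2.2
```

Emit:
{"api": "move_arm", "payload": {
  "targets": [
    {"dx": 0, "dy": 0, "dz": 0.06, "rx": 0, "ry": 0, "rz": 0},
    {"dx": 0, "dy": 0, "dz": 0.06, "rx": 0, "ry": 0, "rz": 0},
    {"dx": 0.01, "dy": 0.04, "dz": 0, "rx": 0, "ry": 0, "rz": 0},
    {"dx": 0.01, "dy": 0.04, "dz": 0, "rx": 0, "ry": 0, "rz": 0},
    {"dx": 0.01, "dy": 0.04, "dz": 0, "rx": 0, "ry": 0, "rz": 0},
    {"dx": 0, "dy": 0.02, "dz": 0, "rx": 0, "ry": 0, "rz": 0},
    {"dx": 0, "dy": 0.02, "dz": 0, "rx": 0, "ry": 0, "rz": 0},
    {"dx": 0, "dy": 0.02, "dz": 0, "rx": 0, "ry": 0, "rz": 0},
    {"dx": 0, "dy": 0, "dz": 0, "rx": 0, "ry": 0, "rz": 0},
    {"dx": 0, "dy": 0, "dz": 0, "rx": 0, "ry": 0, "rz": 0}
  ]
}}

```text
t: 26.8
tcp_pos: [0.6055, 0.1137, 0.0472]
tool_rot: [0.178, 0.984, -0.0, -0.0]
force: [-0.4, 0.9, 0.0]
finger_gap: 0.503
gripper_force: 0.0
```

Emit:
{"api": "move_arm", "payload": {
  "targets": [
    {"dx": 0, "dy": 0.02, "dz": 0, "rx": 0, "ry": 0, "rz": 0},
    {"dx": 0.01, "dy": 0.02, "dz": 0, "rx": 0, "ry": 0, "rz": 0},
    {"dx": 0, "dy": 0.02, "dz": 0, "rx": 0, "ry": 0, "rz": 0},
    {"dx": 0.01, "dy": 0.02, "dz": 0, "rx": 0, "ry": 0, "rz": 0},
    {"dx": 0, "dy": 0.02, "dz": 0, "rx": 0, "ry": 0, "rz": 0},
    {"dx": 0.01, "dy": 0.02, "dz": 0, "rx": 0, "ry": 0, "rz": 0},
    {"dx": 0, "dy": 0.02, "dz": 0, "rx": 0, "ry": 0, "rz": 0},
    {"dx": 0, "dy": 0, "dz": 0, "rx": 0, "ry": 0, "rz": 0},
    {"dx": 0, "dy": 0, "dz": 0, "rx": 0, "ry": 0, "rz": 0},
    {"dx": 0, "dy": 0, "dz": 0, "rx": 0, "ry": 0, "rz": 0}
  ]
}}

```text
t: 28.05
tcp_pos: [0.6063, 0.1172, 0.0472]
tool_rot: [0.178, 0.984, -0.0, -0.0]
force: [-0.2, -0.2, 0.0]
finger_gap: 0.501
gripper_force: 0.0
```

```bash
python3 - <<'E'
from h import *
s=sensors.sense(); print(fb(s['tcp_pos']),s['force'],s['ft_torque']); m=cams.camera_model('wrist'); a=snap('wrist','w9')
g=cv2.cvtColor(a,cv2.COLOR_RGB2GRAY)
for v in range(200,300,8): print(v,g[v,222:330:4])
E
```

```text
[-45.5879013   13.99128688] [-0.19591452 -0.1717492   0.04847493] [ 0.0177688  -0.01498339 -0.03623931]
200 [103 101 105 107  57 148 151 118  66  44  33  27  93  93  96  95  92  89
  92  93  91  92  88  93  91  94  93]
208 [101 104 104 111  61 144 137 135  26  28  30  27  90  94  89  99  89  92
  94  93  95  92  92  96  91  85  75]
216 [ 99 103 105 107  54 145 138 142  43  30  32  23  62  91  94  91  91  90
  92  94  91  93  75  75  87  89  96]
224 [ 79  52  62  57  44 142 143 143 111  25  36  18  35  94  91  91  96  91
  88  92  88  93  98 100 103 104 105]
232 [ 90  55  55  59  49 145 143 143 147  17  15  20  29  88  90  92  93  91
  91  87  89  94  90  26  27  31  29]
240 [101  41  34  41  38 135 143 143 145  54  32  34  30  64  90  90  89  93
  92  91  90  90  91  92  89  92 102]
248 [ 37  29  35  31  30 146 142 142 142 117  23  23  29  32  89  95  90  95
  94  88  94  91  88  90  84  81  78]
256 [ 73  33  13  38 113 149 148 144 143 146  33  21   8  23  87  90  89  91
  89  92  89  89  90  93  89  27  66]
264 [ 52  24  20  43 145 146 143 144 146 144  64  31  23  17  64  90  92  83
  91  89  88  92  85  92  81   0  10]
272 [  3  21  20 134 147 140 143 146 146 150 131  10  28  29  37  94  90  88
  93  90  93  87  90  88  30  17  15]
280 [ 11   3  10 142 143 147 145 146 144 146 145  25  33  28  24  90  91  90
  88  87  89  86  85  92  70   7  27]
288 [ 17  16  14 142 145 146 140 142 135 140 143  68  20  29  29  74  89  92
  86  92  90  87  87  87  70  19  16]
296 [  0  14  84 203 139 147 146 141 144 144 148 133  14  16  28  39  88  92
  88  87  87  88  88  87  87  20  14]
```

View pics/w9.png

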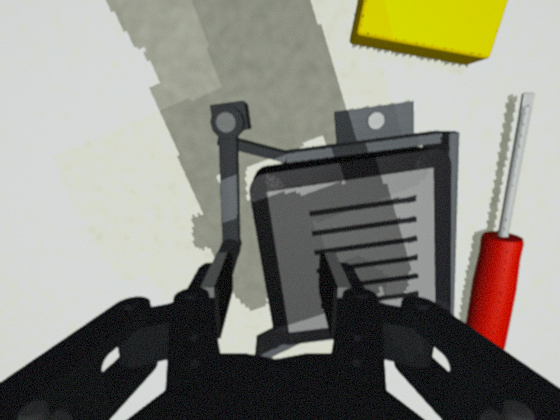

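The view shows the arm nearly closed: hub at (226,122), post at about (232,240) by the left pad's front edge, and bar still slightly open relative to the computer's rear edge (258,175)-(285,335). I'll compute the angle.

```bash
python3 - <<'E'
from h import *
s=sensors.sense(); m=cams.camera_model('wrist')
K=np.array([[m['fx'],0,m['cx']],[0,m['fy'],m['cy']],[0,0,1]]);E=np.array(m['extrinsics'])
P=lambda p:cv2.projectPoints(np.array([p],float),cv2.Rodrigues(E[:3,:3])[0],E[:3,3],K,np.array(m['distortion'],float))[0].ravel().round(1)
print('hub',fb(ray('wrist',[[226,122]],.038,m)))
g=cv2.cvtColor(cv2.imread('pics/w9.png'),cv2.COLOR_BGR2GRAY).astype(int)
for v in range(145,235,10):
    r=g[v]; d=np.where(r[205:250]<85)[0]+205
    print(v,d.min(),d.max(),fb(ray('wrist',[[d.min(),v],[d.max(),v]],.038,m)).round(1).tolist())
for deg in(0,4,8,12):
    f=np.radians(deg); q=np.array([-.064,.086])+.072*np.array([-np.sin(f),-np.cos(f)]); w=O+q[0]*X+q[1]*Y
    print(deg,(q*1000).round(1),'top',P([*w,.067]),'base',P([*w,.038]))
print('tcp',P(s['tcp_pos']),fb(s['tcp_pos']))
for v in range(205,262,5): print(v,g[v,210:250:2])
E
```

```text
hub [[-60.58101574  86.78154843]]
145 219 249 [[-66.6, 75.7], [-50.6, 73.2]]
155 220 237 [[-67.1, 70.4], [-58.0, 69.0]]
165 220 238 [[-68.2, 65.1], [-58.4, 63.6]]
175 221 238 [[-68.8, 59.6], [-59.5, 58.1]]
185 237 238 [[-61.0, 52.7], [-60.5, 52.6]]
195 237 238 [[-62.1, 47.1], [-61.5, 47.0]]
205 237 238 [[-63.1, 41.4], [-62.6, 41.3]]
215 237 239 [[-64.2, 35.6], [-63.1, 35.4]]
225 222 239 [[-73.9, 31.0], [-64.2, 29.5]]
0 [-64.  14.] top [238.5 271.7] base [244.1 249.6]
4 [-69.   14.2] top [228.6 272.7] base [235.7 250.5]
8 [-74.   14.7] top [218.7 273.2] base [227.2 250.9]
12 [-79.   15.6] top [208.6 273. ] base [218.7 250.7]
tcp [274.8 251.3] [-45.59772394  13.96725925]
205 [140 143 145 148 147 131  98  99 103 105 109 106 112  97  58 134 146 143
 140 142]
210 [145 144 143 144 143 129  98 105 101 105 107 107 108  97  58 135 143 142
 141 140]
215 [144 146 145 148 143 138  98 105 104 105 106 106 107  88  50 120 145 143
 142 142]
220 [148 147 146 149 149 139  94  98 102  97  79  75  61  63  45 120 140 142
 145 147]
225 [140 142 143 142 141 134  78  54  59  57  58  68  61  56  41 112 140 144
 146 140]
230 [145 143 141 139 142 141  83  56  53  57  61  58  59  59  44 109 142 144
 143 142]
235 [147 146 147 143 141 143  95  52  56  60  61  59  64  67  51 108 148 147
 145 144]
240 [144 145 145 147 144 140 101  47  41  34  34  36  41  54  38  75 135 144
 143 144]
245 [143 142 140 139 141 109  36  30  39  29  37  34  37  33  34  70 139 146
 144 142]
250 [202 144 141 142 106  36  34  29  37  28  36  28  35  29  31 105 150 143
 144 138]
255 [211 202 148  84  69  74  79  68  43  10  14  26  38  37  93 144 145 147
 147 140]
260 [214 193  92  67  70  69  74  46  17  13  21  10  36  79 143 145 144 146
 141 140]
```

The post slipped off the pad with the bar about 8 degrees open. I'll lift clear, turn the tool, and finish with the fingers shut, pushing square from behind the post.

Emit:
{"api": "move_arm", "payload": {
  "targets": [
    {"dx": 0, "dy": 0, "dz": 1, "rx": 0, "ry": 0, "rz": 0},
    {"dx": 0, "dy": 0, "dz": 1, "rx": 0, "ry": 0, "rz": 0},
    {"dx": -0.07, "dy": -0.34, "dz": 0, "rx": 0, "ry": 0, "rz": -0.34},
    {"dx": -0.07, "dy": -0.34, "dz": 0, "rx": 0, "ry": 0, "rz": -0.34},
    {"dx": -0.07, "dy": -0.34, "dz": 0, "rx": 0, "ry": 0, "rz": -0.34},
    {"dx": -0.07, "dy": -0.34, "dz": 0, "rx": 0, "ry": 0, "rz": -0.34},
    {"dx": -0.07, "dy": -0.34, "dz": 0, "rx": 0, "ry": 0, "rz": -0.34},
    {"dx": -0.07, "dy": -0.34, "dz": 0, "rx": 0, "ry": 0, "rz": -0.34},
    {"dx": -0.07, "dy": -0.34, "dz": 0, "rx": 0, "ry": 0, "rz": -0.34},
    {"dx": -0.07, "dy": -0.34, "dz": 0, "rx": 0, "ry": 0, "rz": -0.32}
  ]
}}

```text
t: 29.35
tcp_pos: [0.5922, 0.049, 0.0972]
tool_rot: [0.776, 0.63, -0.0, 0.0]
force: [-0.2, 0.5, 0.1]
finger_gap: 0.501
gripper_force: 0.0
```

Emit:
{"api": "move_arm", "payload": {
  "targets": [
    {"dx": 0, "dy": 0, "dz": 0, "rx": 0, "ry": 0, "rz": 0},
    {"dx": 0, "dy": 0, "dz": 0, "rx": 0, "ry": 0, "rz": 0},
    {"dx": 0, "dy": 0, "dz": 0, "rx": 0, "ry": 0, "rz": 0},
    {"dx": 0, "dy": 0, "dz": 0, "rx": 0, "ry": 0, "rz": 0},
    {"dx": 0, "dy": 0, "dz": 0, "rx": 0, "ry": 0, "rz": 0},
    {"dx": 0, "dy": 0, "dz": 0, "rx": 0, "ry": 0, "rz": 0},
    {"dx": 0, "dy": 0, "dz": 0, "rx": 0, "ry": 0, "rz": 0},
    {"dx": 0, "dy": 0, "dz": 0, "rx": 0, "ry": 0, "rz": 0},
    {"dx": 0, "dy": 0, "dz": 0, "rx": 0, "ry": 0, "rz": 0},
    {"dx": 0, "dy": 0, "dz": 0, "rx": 0, "ry": 0, "rz": 0}
  ],
  "claw": 0,
  "newtons": 20
}}

```text
t: 30.6
tcp_pos: [0.5923, 0.0492, 0.0972]
tool_rot: [0.775, 0.632, 0.0, -0.0]
force: [-0.4, -0.6, 0.3]
finger_gap: 0.001
gripper_force: 0.0
```

```bash
python3 - <<'E'
from h import *
from scipy.spatial.transform import Rotation as R
s=sensors.sense(); m=cams.camera_model('wrist'); a=snap('wrist','w10'); T=R.from_quat(s['tool_rot']).as_matrix()
print(s['tcp_pos'],fb(s['tcp_pos']),'psi',np.degrees(np.arctan2(T[1,0],T[0,0]))-78.2)
K=np.array([[m['fx'],0,m['cx']],[0,m['fy'],m['cy']],[0,0,1]]);E=np.array(m['extrinsics'])
P=lambda p:cv2.projectPoints(np.array([p],float),cv2.Rodrigues(E[:3,:3])[0],E[:3,3],K,np.array(m['distortion'],float))[0].ravel().round(1)
for deg in(0,4,8,12):
    f=np.radians(deg); q=np.array([-.064,.086])+.072*np.array([-np.sin(f),-np.cos(f)]); w=O+q[0]*X+q[1]*Y
    print(deg,(q*1000).round(1),'top',P([*w,.067]),'base',P([*w,.038]))
hub=O-.064*X+.086*Y; print('hub',P([*hub,.038]))
g=cv2.cvtColor(a,cv2.COLOR_RGB2GRAY)
for v in range(110,260,8): print(v,g[v,80:310:8])
E
```

```text
[0.59230376 0.04922887 0.09721351] [-115.01696571   13.76664904] psi 0.26304865795080445
0 [-64.  14.] top [274.3 155.6] base [274.4 151.9]
4 [-69.   14.2] top [273.9 163.9] base [274.1 159.1]
8 [-74.   14.7] top [273.1 172. ] base [273.3 166.2]
12 [-79.   15.6] top [271.6 179.9] base [272.1 173.2]
hub [171.6 151.3]
110 [194 195 195 194 191 198 196 195 196 197 193 195 195 197 192 188  96  53
  69 147 142 150 152 153 150 152 155 153 151]
118 [195 194 197 198 191 193 195 197 195 196 196 195 197 195 199  89  39  71
  76 144 142 152 132  92  92  95  93  91  92]
126 [195 194 192 193 196 196 194 196 192 198 195 193 197 171 189  88  37  27
  27  14  21  21  25  32  29  29  39  39  39]
134 [191 195 182 190 164 126 141 124 120 124 111  47  36  30 101  51  93  99
  11  22  23  32  27  22  29  27  36  16  29]
142 [123 124 127 127 125 162 127 128 126 126  59 101  60  38  44  27 132 129
 127 125 120 122 123 127 148 143 141 146 140]
150 [128 124 121 127 121 125 128 122 125 125  69  99  81  42  49  46  45  52
  46  49  86 127 125 130 142 141 140 141 144]
158 [120 128 125 126 132 128 125 131 127 125
[... 854 characters left out ...]
147 149 126 129 132 130 129 129 124 195
 192 198 192 129 125 130 131 129 131 127 131]
222 [140 140 142 142 143 146 141 141 142 148 124 120 126 129 132 126 128 161
 198 196 197 196 126 131 128 126 130 130 126]
230 [140 139 141 142 136 148 141 144 139 147 132 130 126 121 129 129 132 166
 199 196 196 196 127 126 124 125 125 126 129]
238 [137 138 144 144 143 141 145 144 146 137 130 121 123 129 127 128 129 144
 127 126 124 125 125 131 128 130 127 127 127]
246 [138 144 141 142 140 142 139 141 141 146 141 129 127 130 131 130 124 126
 133 129 130 130 125 124 131 129 124 127 128]
254 [136 136 143 151 144 149 167 192 196 146 136 135 125 125 124 125 128 130
 129 142 133 165 150  58  39  61  64 136 129]
```

Profile reading puts the post's top near (272,168), i.e. about 7 degrees open, straight ahead of the tool. I'll descend and push.

Emit:
{"api": "move_arm", "payload": {
  "targets": [
    {"dx": 0, "dy": 0, "dz": -0.7, "rx": 0, "ry": 0, "rz": 0},
    {"dx": 0, "dy": 0, "dz": -0.7, "rx": 0, "ry": 0, "rz": 0},
    {"dx": 0, "dy": 0, "dz": -0.7, "rx": 0, "ry": 0, "rz": 0},
    {"dx": 0.04, "dy": 0.2, "dz": 0, "rx": 0, "ry": 0, "rz": 0},
    {"dx": 0.04, "dy": 0.2, "dz": 0, "rx": 0, "ry": 0, "rz": 0},
    {"dx": 0.04, "dy": 0.2, "dz": 0, "rx": 0, "ry": 0, "rz": 0},
    {"dx": 0.04, "dy": 0.2, "dz": 0, "rx": 0, "ry": 0, "rz": 0},
    {"dx": 0.02, "dy": 0.1, "dz": 0, "rx": 0, "ry": 0, "rz": 0},
    {"dx": 0.02, "dy": 0.1, "dz": 0, "rx": 0, "ry": 0, "rz": 0},
    {"dx": 0.02, "dy": 0.1, "dz": 0, "rx": 0, "ry": 0, "rz": 0}
  ]
}}

```text
t: 31.9
tcp_pos: [0.5978, 0.0767, 0.0448]
tool_rot: [0.775, 0.632, -0.0, 0.0]
force: [0.3, -1.9, -0.3]
finger_gap: 0.002
gripper_force: 0.4
```

Emit:
{"api": "move_arm", "payload": {
  "targets": [
    {"dx": 0.01, "dy": 0.04, "dz": 0, "rx": 0, "ry": 0, "rz": 0},
    {"dx": 0.01, "dy": 0.04, "dz": 0, "rx": 0, "ry": 0, "rz": 0},
    {"dx": 0.01, "dy": 0.04, "dz": 0, "rx": 0, "ry": 0, "rz": 0},
    {"dx": 0.01, "dy": 0.04, "dz": 0, "rx": 0, "ry": 0, "rz": 0},
    {"dx": 0, "dy": 0.04, "dz": 0, "rx": 0, "ry": 0, "rz": 0},
    {"dx": 0.01, "dy": 0.03, "dz": 0, "rx": 0, "ry": 0, "rz": 0},
    {"dx": 0, "dy": 0, "dz": 0, "rx": 0, "ry": 0, "rz": 0},
    {"dx": 0, "dy": 0, "dz": 0, "rx": 0, "ry": 0, "rz": 0},
    {"dx": 0, "dy": 0, "dz": 0, "rx": 0, "ry": 0, "rz": 0},
    {"dx": 0, "dy": 0, "dz": 0, "rx": 0, "ry": 0, "rz": 0}
  ]
}}

```text
t: 33.15
tcp_pos: [0.599, 0.0825, 0.0447]
tool_rot: [0.775, 0.632, 0.0, -0.0]
force: [0.1, -0.6, 1.0]
finger_gap: 0.006
gripper_force: 0.6
```

```bash
python3 - <<'E'
from h import *
s=sensors.sense(); print(s['tcp_pos'],fb(s['tcp_pos']),s['force'],s['ft_torque'],s['t'])
E
```

```text
[0.59903297 0.08251644 0.04472385] [-81.05675275  13.98682226] [ 0.14216361 -0.6404348   0.96661652] [-0.07761698 -0.02901502  0.00022894] 33.15
```

Emit:
{"api": "move_arm", "payload": {
  "targets": [
    {"dx": 0, "dy": 0.03, "dz": 0, "rx": 0, "ry": 0, "rz": 0},
    {"dx": 0.01, "dy": 0.03, "dz": 0, "rx": 0, "ry": 0, "rz": 0},
    {"dx": 0, "dy": 0.03, "dz": 0, "rx": 0, "ry": 0, "rz": 0},
    {"dx": 0.01, "dy": 0.03, "dz": 0, "rx": 0, "ry": 0, "rz": 0},
    {"dx": 0, "dy": 0, "dz": 0, "rx": 0, "ry": 0, "rz": 0},
    {"dx": 0, "dy": 0, "dz": 0, "rx": 0, "ry": 0, "rz": 0},
    {"dx": 0, "dy": 0, "dz": 0, "rx": 0, "ry": 0, "rz": 0},
    {"dx": 0, "dy": 0, "dz": 0, "rx": 0, "ry": 0, "rz": 0},
    {"dx": 0, "dy": 0, "dz": 0, "rx": 0, "ry": 0, "rz": 0},
    {"dx": 0, "dy": 0, "dz": 0, "rx": 0, "ry": 0, "rz": 0}
  ]
}}

```text
t: 34.4
tcp_pos: [0.5994, 0.0855, 0.0446]
tool_rot: [0.775, 0.632, -0.0, -0.0]
force: [0.5, 0.3, 0.6]
finger_gap: 0.003
gripper_force: 0.5
```

Emit:
{"api": "move_arm", "payload": {
  "targets": [
    {"dx": 0, "dy": 0.02, "dz": 0, "rx": 0, "ry": 0, "rz": 0},
    {"dx": 0.01, "dy": 0.02, "dz": 0, "rx": 0, "ry": 0, "rz": 0},
    {"dx": 0, "dy": 0.02, "dz": 0, "rx": 0, "ry": 0, "rz": 0},
    {"dx": 0.01, "dy": 0.02, "dz": 0, "rx": 0, "ry": 0, "rz": 0},
    {"dx": 0, "dy": 0.02, "dz": 0, "rx": 0, "ry": 0, "rz": 0},
    {"dx": 0, "dy": 0.02, "dz": 0, "rx": 0, "ry": 0, "rz": 0},
    {"dx": 0, "dy": 0, "dz": 0, "rx": 0, "ry": 0, "rz": 0},
    {"dx": 0, "dy": 0, "dz": 0, "rx": 0, "ry": 0, "rz": 0},
    {"dx": 0, "dy": 0, "dz": 0, "rx": 0, "ry": 0, "rz": 0},
    {"dx": 0, "dy": 0, "dz": 0, "rx": 0, "ry": 0, "rz": 0}
  ]
}}

```text
t: 35.65
tcp_pos: [0.5998, 0.087, 0.0447]
tool_rot: [0.774, 0.633, -0.001, 0.001]
force: [-0.4, -5.6, 1.7]
finger_gap: 0.002
gripper_force: 3.0
```

```bash
python3 - <<'E'
from h import *
s=sensors.sense(); m=cams.camera_model('wrist'); a=snap('wrist','w11'); print(fb(s['tcp_pos']),s['force'],s['t'])
g=cv2.cvtColor(a,cv2.COLOR_RGB2GRAY)
# bar edges: columns between hub and post; dark/bright transitions down each column
for u in range(100,300,15): print(u,[int(x) for x in g[90:300:7,u]])
v=np.arange(90,300,14); print([(int(i),p.round(0).tolist()) for i,p in zip(v,fb(ray('wrist',[[200,i] for i in v],.038,m)))])
E
```

```text
[-76.48047795  14.1644704 ] [-0.42141376 -5.64775204  1.691402  ] 35.65
100 [216, 212, 213, 213, 216, 214, 209, 215, 195, 142, 145, 144, 145, 141, 140, 138, 147, 140, 143, 143, 142, 150, 165, 164, 158, 161, 160, 161, 165, 162]
115 [217, 216, 215, 216, 217, 216, 213, 215, 196, 147, 143, 146, 144, 138, 140, 141, 147, 143, 139, 144, 140, 153, 164, 163, 159, 157, 162, 159, 164, 159]
130 [209, 213, 214, 215, 215, 213, 214, 214, 141, 143, 142, 144, 142, 145, 149, 148, 141, 143, 143, 147, 145, 155, 161, 160, 163, 154, 163, 161, 162, 216]
145 [215, 215, 215, 215, 215, 215, 215, 210, 142, 148, 146, 145, 146, 146, 149, 89, 52, 60, 112, 110, 103, 166, 164, 162, 158, 155, 161, 165, 156, 157]
160 [215, 215, 215, 215, 216, 214, 215, 142, 144, 141, 147, 149, 143, 146, 148, 40, 55, 40, 59, 62, 88, 142, 138, 146, 155, 169, 163, 159, 165, 157]
175 [103, 103, 101, 216, 214, 215, 216, 151, 148, 140, 143, 139, 143, 142, 141, 87, 43, 39, 60, 59, 116, 150, 144, 146, 142, 148, 145, 148, 142, 142]
190 [99, 102, 98, 103, 100, 104, 101, 54, 57, 55, 52, 95, 107, 107, 90, 38, 41, 81, 98, 61, 135, 145, 142, 147, 
[... 618 characters left out ...]
24, 34, 94, 87, 90, 92, 89, 89, 20, 23, 55, 38, 38, 50, 54, 86, 72, 69, 70, 74, 90, 12]
280 [170, 172, 170, 173, 106, 103, 107, 105, 102, 103, 105, 101, 100, 100, 103, 88, 28, 24, 44, 36, 39, 58, 49, 72, 66, 74, 67, 70, 93, 80]
295 [170, 168, 172, 157, 105, 104, 103, 109, 107, 111, 103, 104, 105, 104, 104, 91, 29, 22, 143, 142, 140, 146, 145, 137, 141, 16, 31, 22, 19, 16]
[(90, [9.0, 52.0]), (104, [3.0, 53.0]), (118, [-4.0, 53.0]), (132, [-11.0, 53.0]), (146, [-19.0, 54.0]), (160, [-26.0, 54.0]), (174, [-33.0, 55.0]), (188, [-41.0, 55.0]), (202, [-49.0, 56.0]), (216, [-57.0, 56.0]), (230, [-66.0, 57.0]), (244, [-74.0, 57.0]), (258, [-83.0, 58.0]), (272, [-92.0, 58.0]), (286, [-101.0, 59.0])]
```

Emit:
{"api": "move_arm", "payload": {
  "targets": [
    {"dx": 0, "dy": 0.03, "dz": 0, "rx": 0, "ry": 0, "rz": 0},
    {"dx": 0, "dy": 0.03, "dz": 0, "rx": 0, "ry": 0, "rz": 0},
    {"dx": 0, "dy": 0, "dz": 0, "rx": 0, "ry": 0, "rz": 0},
    {"dx": 0, "dy": 0, "dz": 0, "rx": 0, "ry": 0, "rz": 0},
    {"dx": 0, "dy": 0, "dz": 0, "rx": 0, "ry": 0, "rz": 0},
    {"dx": 0, "dy": 0, "dz": 0, "rx": 0, "ry": 0, "rz": 0},
    {"dx": 0, "dy": 0, "dz": 0, "rx": 0, "ry": 0, "rz": 0},
    {"dx": 0, "dy": 0, "dz": 0, "rx": 0, "ry": 0, "rz": 0},
    {"dx": 0, "dy": 0, "dz": 0, "rx": 0, "ry": 0, "rz": 0},
    {"dx": 0, "dy": 0, "dz": 0, "rx": 0, "ry": 0, "rz": 0}
  ]
}}

```text
t: 36.95
tcp_pos: [0.6, 0.0876, 0.0449]
tool_rot: [0.774, 0.633, -0.001, 0.001]
force: [-1.5, -9.4, 1.5]
finger_gap: -0.002
gripper_force: 4.3
```

Firm stop. I'll back off, rise, and verify.

Emit:
{"api": "move_arm", "payload": {
  "targets": [
    {"dx": -0.04, "dy": -0.2, "dz": 0, "rx": 0, "ry": 0, "rz": 0},
    {"dx": -0.14, "dy": -0.7, "dz": 0, "rx": 0, "ry": 0, "rz": 0},
    {"dx": -0.14, "dy": -0.7, "dz": 0, "rx": 0, "ry": 0, "rz": 0},
    {"dx": 0, "dy": 0, "dz": 1, "rx": 0, "ry": 0, "rz": 0},
    {"dx": 0, "dy": 0, "dz": 1, "rx": 0, "ry": 0, "rz": 0},
    {"dx": 0, "dy": 0, "dz": 1, "rx": 0, "ry": 0, "rz": 0},
    {"dx": 0, "dy": 0, "dz": 1, "rx": 0, "ry": 0, "rz": 0},
    {"dx": 0, "dy": 0, "dz": 1, "rx": 0, "ry": 0, "rz": 0},
    {"dx": 0, "dy": 0, "dz": 0, "rx": 0, "ry": 0, "rz": 0},
    {"dx": 0, "dy": 0, "dz": 0, "rx": 0, "ry": 0, "rz": 0}
  ]
}}

```text
t: 38.2
tcp_pos: [0.5912, 0.0496, 0.1688]
tool_rot: [0.775, 0.632, -0.001, -0.001]
force: [-0.8, 0.1, -0.3]
finger_gap: 0.002
gripper_force: 0.0
```

```bash
python3 - <<'E'
from h import *
s=sensors.sense(); m=cams.camera_model('wrist'); a=snap('wrist','w12'); print(fb(s['tcp_pos']),s['force'],s['t'])
g=cv2.cvtColor(a,cv2.COLOR_RGB2GRAY).astype(int)
K=np.array([[m['fx'],0,m['cx']],[0,m['fy'],m['cy']],[0,0,1]]);E=np.array(m['extrinsics'])
P=lambda x,y,z:cv2.projectPoints(np.array([[*(O+x*X+y*Y),z]],float),cv2.Rodrigues(E[:3,:3])[0],E[:3,3],K,np.array(m['distortion'],float))[0].ravel()
# sample along x_b lines at bar height, for several y_b
for y in(65,50,40,30,22):
    xs=np.arange(-90,-34,2); vals=[g[tuple(P(x/1e3,y/1e3,.039)[::-1].round().astype(int))] for x in xs]
    print(y,[(int(x),int(v)) for x,v in zip(xs,vals)])
y=-20; xs=np.arange(-70,80,4); print('axis',[(int(x),int(g[tuple(np.clip(P(x/1e3,-.02,.04)[::-1].round().astype(int),0,[419,559]))])) for x in xs])
E
```

```text
[-114.87899679   14.95876635] [-0.84945408  0.08132663 -0.29803194] 38.2
65 [(-90, 188), (-88, 188), (-86, 188), (-84, 186), (-82, 189), (-80, 186), (-78, 187), (-76, 190), (-74, 189), (-72, 185), (-70, 186), (-68, 188), (-66, 152), (-64, 85), (-62, 52), (-60, 53), (-58, 50), (-56, 40), (-54, 27), (-52, 37), (-50, 47), (-48, 53), (-46, 72), (-44, 92), (-42, 92), (-40, 96), (-38, 161), (-36, 176)]
50 [(-90, 130), (-88, 132), (-86, 173), (-84, 188), (-82, 190), (-80, 189), (-78, 189), (-76, 189), (-74, 187), (-72, 188), (-70, 190), (-68, 188), (-66, 147), (-64, 90), (-62, 78), (-60, 53), (-58, 48), (-56, 95), (-54, 78), (-52, 26), (-50, 27), (-48, 21), (-46, 43), (-44, 71), (-42, 81), (-40, 82), (-38, 69), (-36, 72)]
40 [(-90, 137), (-88, 137), (-86, 176), (-84, 189), (-82, 189), (-80, 190), (-78, 188), (-76, 190), (-74, 188), (-72, 190), (-70, 186), (-68, 186), (-66, 119), (-64, 88), (-62, 83), (-60, 49), (-58, 55), (-56, 95), (-54, 51), (-52, 18), (-50, 20), (-48, 24), (-46, 52), (-44, 84), (-42, 128), (-40, 146), (-38, 148), (-36, 145)]
30 [(-90, 117), (-88, 116), (-86, 120), (-84, 
[... 331 characters left out ...]
, (-82, 142), (-80, 140), (-78, 134), (-76, 136), (-74, 135), (-72, 130), (-70, 131), (-68, 129), (-66, 72), (-64, 55), (-62, 57), (-60, 54), (-58, 64), (-56, 85), (-54, 37), (-52, 24), (-50, 24), (-48, 14), (-46, 39), (-44, 84), (-42, 85), (-40, 84), (-38, 141), (-36, 145)]
axis [(-70, 133), (-66, 135), (-62, 143), (-58, 136), (-54, 31), (-50, 33), (-46, 46), (-42, 83), (-38, 87), (-34, 101), (-30, 143), (-26, 145), (-22, 139), (-18, 139), (-14, 136), (-10, 142), (-6, 139), (-2, 139), (2, 136), (6, 135), (10, 138), (14, 128), (18, 139), (22, 133), (26, 129), (30, 136), (34, 133), (38, 139), (42, 138), (46, 113), (50, 48), (54, 41), (58, 41), (62, 41), (66, 41), (70, 42), (74, 42), (78, 42)]
```

The bar's outer edge is at bracket x = -66 mm all along its length, so it is parallel. The small gap before the computer's rear edge is there too, so the arm is fully shut.

```bash
python3 -c "
from station import order; print(order.sign_off())"
```

```text
the job is handed in; nothing more can be done
None
```

The computer is home against the bracket's back plate, the swing arm is shut behind it, and the job was handed in at about 38 s with the gripper clear. The post slipped off the fingers once at about 8° open, so I finished the closing with a second push, ending at a firm stop. I checked the end state from camera and force readings only, and took no final picture of the other things on the desk.

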